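Clear the scanned bottle, then present the next one above the desk scanner

ROBOT

A 6-joint arm with a two-finger parallel gripper is mounted at the origin on the work surface; the furniture and walls round the work are solid. World frame = base frame: x ahead of the robot, y to its left, z up, the work surface at z = 0. Lengths are in mm, angles in degrees, forces in N, time in s.
With the tool pointing down it reaches from about 400 to 825 mm from the base axis. Payload 7 kg.
Tool frame: the origin (TCP) lies midway between the tips of the shut fingers; the grasp point (between the pads) lies 19 mm behind it; z points along the fingers, y is the direction in which the jaws open and shut (so a half turn about z gives the same grasp; the last joint's range is limited). The gripper opens to 88 mm and grips with 3 to 60 N. Pads are 19 mm wide; open, the fingers measure 130 mm over their backs; the gripper's body (78 mm by 193 mm) begins 47 mm behind the grasp point.
Start: joints at [-47.492, 20.546, 0.682, 0, -70.136, -16.507], TCP at [295.881, -606.671, 187.061] pointing down, gripper open.
Joint ranges: [-176.03, 176.03], [-82.01, 121.73], [-58.28, 71.71], [-173.87, 95.51], [-174.79, -0.11], [-173.66, 173.66]. Speed limits (degrees/s): [136.94, 136.94, 172.46, 180, 180, 180].

INTERFACE

Orientations are given as [roll, pitch, yaw] about the fixed x, y, z axes, in that order (R = Rz(yaw) Ry(pitch) Rx(roll)).
In Python, from rig import manip, grab_frame, get_calibration, workorder gives the robot as it stands.
- The arm moves only by the tool drive_tool, never from a script. Its argument "motion" is one flat list of numbers, 7 for each row, row after row: the closure in counts, from 0 (fully open) to 255 (shut), then the shift along the tool's x, y, z in cm, then the turn, a rotation vector about the tool's x, y, z in degrees. A call has 1 to 8 rows; each row shifts and turns the commanded pose from where the row before left it, along the tool's axes as they then stand; what a row does not reach is not made up. A row lasts 1/12 s, in which the tool goes at most 41.7 mm and 7.16 degrees, less where a joint would pass 70% of its speed; a pose out of reach is approached as far as the arm can. A call with a gripper value outside its range is refused whole. The fingers move at their own pace and stop on an object; "newtons" is the grip in N (left out, the last holds). Time passes only in rows, so rows that do not move let the fingers close. It gives the time, the measured TCP pose, the force and the opening at its end, in the units of the state.
- manip.get_state(): the state, without advancing time (a new reading comes with each control period).
- grab_frame(name): name is "side" or "top" or "wrist"; returns (picture, depth): 480x640x3 uint8, blue, green, red; 480x640 float32, mm along the optical axis (not along the pixel's ray), 0 where there is no reading.
- get_calibration(name): a dict with "fx", "fy", "cx", "cy" (pixels), "world_from_camera" (4x4, takes a point from camera to world coordinates); the wrist camera has in their place "tool_from_camera" (4x4, takes a point from camera to tool coordinates, whose origin is the TCP and whose axes are the flange's). Camera axes: x right, y up, looking along -z (the intrinsics and any distortion apply to the point x, -y, -z); pixel columns grow to the right and rows downward; lengths in mm; the calibration is good to about 2 mm. A picture is of the moment at which its call begins: read the wrist's pose just before it. get_calibration takes no time and is no camera call.
- workorder.close_job(): hands the job in, once; it reports no verdict.
The state is a dict: "t": time; "qpos": joint angles; "joint_velocities": joint speeds; "tau": joint torques, N m; "tcp_pos": TCP position; "orientation": TCP orientation; "ft_force": force on the tool from outside, world axes, zero at the start; "ft_torque": the same for the moment, N m; "width": finger opening in mm.
Only numpy, scipy, OpenCV 4.12 (cv2) and the standard library are available. Lean on these libraries where they do the work, as an engineer would, in place of code of your own. Each camera call takes 0.05 s, during which the arm holds its last target.

TASK

The small dropper bottle has been scanned: drop it into the grey tray. Then pick up the larger screw-cap bottle, carry it over the slide box standing on edge and present its underside to the white cup-shaped desk scanner: hold it upright over the middle of the scanner's slanting mouth, its base about 2 cm above the highest point of the rim, without ever touching the scanner. Finish while still holding it there, and leave the scanner and the slide box where they stand and never tip the larger bottle over.

Things in the scene. Friction and masses are not known exactly. Their poses are not given: they have to be found in the camera images.
- small_mid (a point): Centre (half-way up, 37.5 mm above its underside) of the loose small dropper bottle, about 45 g: round body 30 mm in diameter, 56 mm tall, then a narrower pointed dropper cap (18 mm wide at its foot), 75 mm tall in all. It stands upright in one of two places on the robot's side of the slide box, the larger bottle in the other. z axis up along the bottle.
- large_mid (a point): Centre (half-way up, 41 mm above its underside) of the loose larger bottle, 35 to 75 g: round body 40 mm in diameter and 72 mm tall, then a flat round screw cap 24 mm wide, 82 mm tall in all. It stands upright on the worktop. z axis up along the bottle.
- large_bottle: The same larger bottle; origin at the centre of its underside, z axis up along the bottle.
- small_bottle: The same small dropper bottle; origin at the centre of its underside, z axis up along the bottle.
- tray: Open grey plastic tray for scanned bottles, fixed to the worktop beyond the slide box, to the right of the scanner: 105 (its x) x 95 (its y) x 45 mm outside, with a rolled lip of 3 mm radius on the rim (top at 48 mm, lip 3 mm outward); walls 4 mm, inner floor 4 mm above the worktop. Origin at the centre of its underside, z up.
- scanner_mouth (a point): Point straight above the middle of the desk scanner's round mouth, level with the highest point of its rim (112 mm above the worktop). The mouth is about 62 mm wide and slants: the rim is lowest (75 mm up) 26 mm to the scanner's -x side, which looks towards the robot, and highest (112 mm) 26 mm to its +x side. Treat the mouth as solid. Axes are the scanner's, z up.
- scanner: The desk bar-code scanner: a loose white cup with a slanting mouth on a round dark foot 75 mm across, 112 mm tall, 0.3 kg, beyond the slide box. Origin at the middle of its underside; the mouth point is 17 mm to its -x side. z up. Not to be touched with the bottle.
- slidebox: Flat teal slide box standing on its long edge like a book, loose, almost 0.5 kg: 38 mm thick (its x), 160 mm long (its y), 107 mm tall. It stands across the way between the bottles and the scanner and tray. Origin at the centre of its underside, z up. Not to be moved.
Not all that is in view belongs to the job. What is shaped like the large_bottle but green or orange is not meant.

How it is judged (in metres and radians):
On the way, in this order (a step that is already met when the one before it is completed fails the run):
1. the small dropper bottle lies or stands in the tray, let go (x of small_mid in the frame of tray between -0.0495 and 0.0495 m and y of small_mid in the frame of tray between -0.0445 and 0.0445 m and z of small_mid in the frame of tray below 0.055 m and contact force between small_bottle and the fingers below 0.1 N), for 0.3 s.
2. the larger bottle is held upright, still and centred just above the scanner's mouth (horizontal distance between large_mid and scanner_mouth below 0.012 m and z of large_mid in the frame of scanner_mouth between 0.045 and 0.081 m and angle between large_mid's own z axis and vertical below 0.12 rad and linear speed of large_bottle below 0.03 m/s and contact force between large_bottle and the fingers above 0.5 N and contact force between large_bottle and scanner below 0.05 N), for 0.5 s.
At the end, for the whole second after the job is handed in: Small bottle let go inside the tray (centre under 55 mm above its underside). Larger bottle held by the fingers, still (under 30 mm/s), upright within 0.12 rad, within 12 mm of the mouth's middle, base 4 to 40 mm above the rim's highest point, not touching the scanner (all of step 1 and all of step 2); the arm keeps its last pose, push and grip.
It fails at once if the larger bottle touches the scanner (contact force between large_bottle and scanner above 0.3 N).
It fails at once if the scanner is shifted by more than 10 mm (distance of scanner from where it was at the start of the episode above 0.01 m).
It fails at once if the slide box is shifted or tipped by more than 15 mm (distance of slidebox from where it was at the start of the episode above 0.015 m).
It fails at once if the larger bottle is tipped by more than 0.6 rad (angle between large_mid's own z axis and vertical above 0.6 rad).
It also fails if it takes over 67 s, if anything falls off the work surface, if the arm or the gripper's body presses on something with over 40 N, if the wrist force passes 120 N, or if a joint passes its speed limit or range.

## Working session

There is one attempt and no reset: what is moved stays moved. The work goes in short steps, Python scripts to look and compute and a tool call to move; the robot and the scene stay as the last step left them, time stands still between calls to the robot, and variables do not carry over. Pictures are saved under pics/ and viewed, and the job is handed in when it is done.

Besides the shell and the picture viewer there is one more tool, called after ">>>" as name(argument=value, ...) on one line, values as JSON. drive_tool: Moves the arm, as the interface text tells. Its arguments: {"type":"object","properties":{"motion":{"type":"array","items":{"type":"number"}},"newtons":{"type":"number"}},"required":["motion"]}

```bash
ls; mkdir -p pics; python3 - <<'E'
from rig import manip, grab_frame, get_calibration
import cv2,numpy as np,pickle
print(manip.get_state())
for n in ["side","top","wrist"]:
    p,d=grab_frame(n); cv2.imwrite(f"pics/{n}0.png",p); np.savez(f"{n}0.npz",p=p,d=d); c=get_calibration(n); print(n,c)
E
```

```text
pics
{'t': 0.0, 'qpos': array([-4.74944265e+01,  2.05896078e+01,  6.33175265e-01, -2.03063180e-02,
       -7.01331285e+01, -1.65058044e+01]), 'joint_velocities': array([ 0.01483699,  0.09426447,  0.02411108,  0.04752701, -0.0447585 ,
        0.0454978 ]), 'tau': array([-5.40043675e-04, -5.82720387e+01,  2.93068027e+01,  6.99712694e+00,
        7.16385766e-03, -1.48129961e-04]), 'tcp_pos': array([ 295.62346764, -606.21718251,  186.13820581]), 'orientation': array([ 1.79908706e+02, -7.14530432e-03, -1.54007141e+02]), 'ft_force': array([-0.35468766,  0.17893976,  0.29081438]), 'ft_torque': array([ 0.02378861, -0.02795324,  0.07791671]), 'width': 87.47383376659177}
side {'fx': 473.37651204353074, 'fy': 473.37651204353074, 'cx': 316.1538515857077, 'cy': 239.46898680652546, 'world_from_camera': array([[ 9.01027358e-01,  1.73871279e-01, -3.97389581e-01,
         4.39161282e+00],
       [-4.33678452e-01,  3.79110941e-01, -8.17433725e-01,
        -1.23829262e+03],
       [ 8.52649062e-03,  9.08869447e-01,  4.16993557e-01,
         5.80148376e+02],
       [ 0.00000000e+00,  0.00000000e+00,  0.
[... 282 characters left out ...]
07051135e-03, -7.82074348e-03,
        -2.86452936e+02],
       [-7.03825337e-03,  1.39304459e-01,  9.90224586e-01,
         1.41337439e+03],
       [ 0.00000000e+00,  0.00000000e+00,  0.00000000e+00,
         1.00000000e+00]])}
wrist {'fx': 358.76547028845704, 'fy': 358.76547028845704, 'cx': 316.8462991207849, 'cy': 240.57415368165252, 'tool_from_camera': array([[-9.39465972e-04,  9.56271353e-01,  2.92479431e-01,
         7.95294339e+01],
       [ 9.99999452e-01,  7.63372543e-04,  7.16201348e-04,
        -1.00538089e+00],
       [ 4.61612065e-04,  2.92479944e-01, -9.56271546e-01,
        -1.99647174e+02],
       [ 0.00000000e+00,  0.00000000e+00,  0.00000000e+00,
         1.00000000e+00]])}
```

View pics/side0.png

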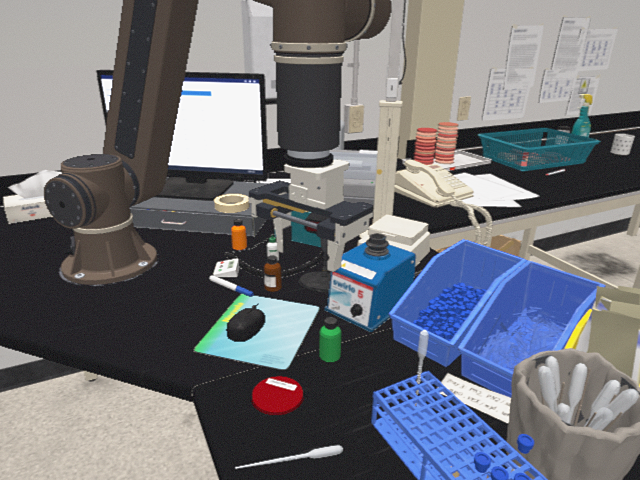

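View pics/top0.png

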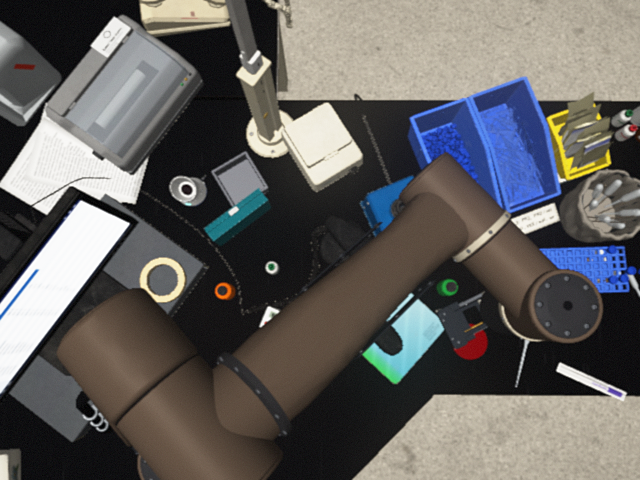

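View pics/wrist0.png

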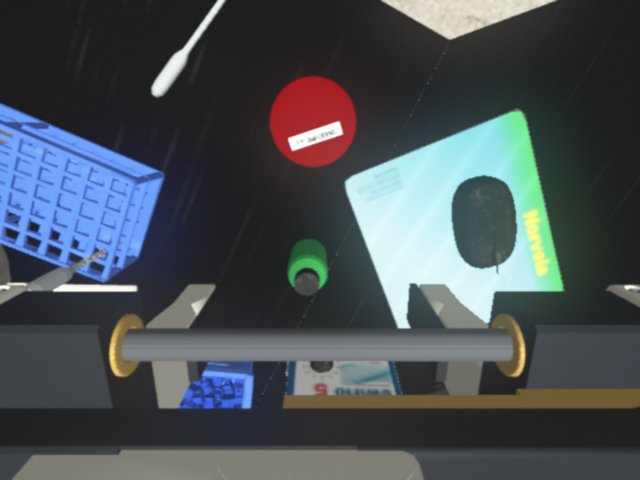

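```bash
python3 - <<'E'
import cv2,numpy as np
a=cv2.imread('pics/side0.png')[190:310,190:350]; b=cv2.imread('pics/top0.png')[140:340,150:350]
cv2.imwrite('pics/c1.png',cv2.resize(a,None,fx=5,fy=5,interpolation=2)); cv2.imwrite('pics/c2.png',cv2.resize(b,None,fx=3,fy=3,interpolation=2))
E
```

```text
(no output)
```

View pics/c1.png

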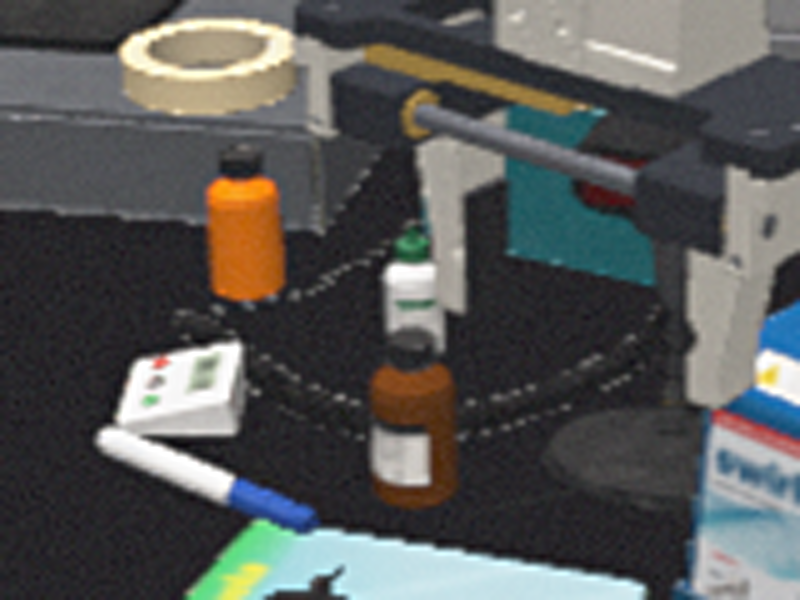

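View pics/c2.png

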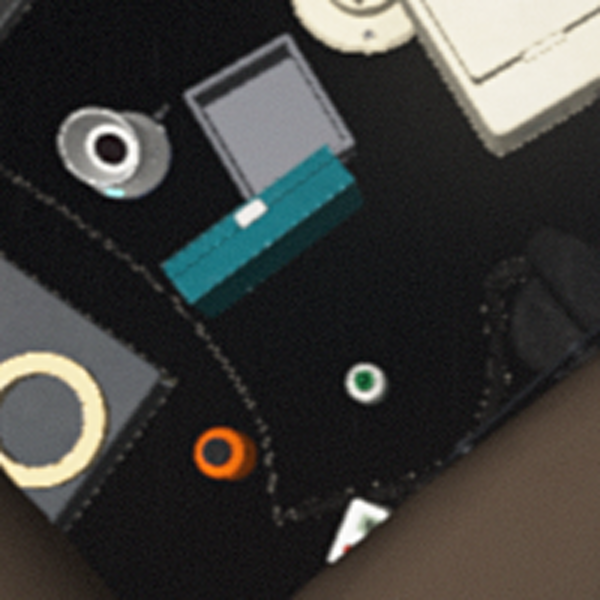

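```bash
cat > h.py <<'E'
import numpy as np,cv2
from rig import manip, grab_frame, get_calibration
from scipy.spatial.transform import Rotation as R
def pts(n,d,c=None,T=None):
    c=c or get_calibration(n); T=c['world_from_camera'] if T is None else T
    v,u=np.mgrid[0:480,0:640]
    X=np.stack([(u-c['cx'])/c['fx']*d,-(v-c['cy'])/c['fy']*d,-d],-1)
    return X@T[:3,:3].T+T[:3,3]
def ray(n,u,v,z,T=None):
    c=get_calibration(n); T=c['world_from_camera'] if T is None else T
    r=T[:3,:3]@np.array([(u-c['cx'])/c['fx'],-(v-c['cy'])/c['fy'],-1]); o=T[:3,3]
    return o+r*(z-o[2])/r[2]
def Tt(s):
    M=np.eye(4);M[:3,:3]=R.from_euler('xyz',s['orientation'],degrees=True).as_matrix();M[:3,3]=s['tcp_pos'];return M
E
python3 - <<'E'
from h import *
np.set_printoptions(suppress=True,precision=1)
t=np.load('top0.npz');s=np.load('side0.npz')
Pt=pts('top',t['d']);Ps=pts('side',s['d'])
for u,v in [(271,267),(271,270),(224,291),(237,216),(187,190),(240,180),(340,240),(330,235),(355,250),(320,260),(350,225),(340,228),(300,310)]: print('top',u,v,Pt[v,u],t['d'][v,u])
for u,v in [(272,290),(272,260),(272,248),(272,238),(312,228),(320,280),(325,250),(238,236),(312,240)]: print('side',u,v,Ps[v,u],s['d'][v,u],s['p'][v,u])
# teal top
hs=cv2.cvtColor(t['p'],cv2.COLOR_BGR2HSV)
m=(hs[...,0]>80)&(hs[...,0]<98)&(hs[...,1]>120)&(Pt[...,2]>95)&(Pt[...,2]<120); m[:150]=0;m[:,:190]=0;m[:,280:]=0
q=Pt[m]; print(m.sum(),q.mean(0)); r=cv2.minAreaRect(q[:,:2].astype(np.float32)); print(r, cv2.boxPoints(r))
# heights map of region
for z0 in (20,60,100,130,160,200,250):
    mm=(Pt[...,2]>z0)&(np.arange(480)[:,None]<330)
    pass
reg=(Pt[...,0]>350)&(Pt[...,0]<950)&(Pt[...,1]>-450)&(Pt[...,1]<50)
lab=np.zeros((480,640,3),np.uint8); z=np.clip(Pt[...,2],0,255); lab=cv2.applyColorMap(z.astype(np.uint8),cv2.COLORMAP_JET)
cv2.imwrite('pics/hm.png',lab)
zs=np.clip(Ps[...,2],0,255);cv2.imwrite('pics/hs.png',cv2.applyColorMap(zs.astype(np.uint8),cv2.COLORMAP_JET))
E
```

```text
top 271 267 [ 393.1 -166.9   74.7] 1341.868
top 271 270 [ 387.2 -165.7   59.9] 1355.6198
top 224 291 [335.6 -58.7  83.6] 1325.7936
top 237 216 [510.7 -87.1 100.9] 1332.8667
top 187 190 [582.9  44.4  53.9] 1390.4591
top 240 180 [621.2 -77.2   1. ] 1447.2532
top 340 240 [ 442.7 -326.2  195. ] 1228.3672
top 330 235 [ 479.3 -307.3   10.2] 1416.6248
top 355 250 [ 421.  -358.6  195.7] 1224.4181
top 320 260 [ 417.7 -282.6   -2.6] 1420.9143
top 350 225 [ 476.5 -348.2  189.9] 1237.9352
top 340 228 [ 469.1 -326.2  194.4] 1232.6471
top 300 310 [ 288.  -261.6  746. ] 661.6708
side 272 290 [ 335.1 -321.4    2.7] 1121.7446 [13 49 87]
side 272 260 [ 338.7 -318.4   80.3] 1093.201 [39 39 40]
side 272 248 [ 390.3 -179.7   40.1] 1243.8558 [192 195 199]
side 272 238 [ 395.7 -167.3   62.8] 1246.68 [ 75 109  52]
side 312 228 [ 413.4 -375.6  169.7] 1038.895 [40 37 70]
side 320 280 [ 452.6 -339.8   11.3] 1149.799 [63 63 65]
side 325 250 [ 471.7 -326.2   82.4] 1138.8339 [59 57 52]
side 238 236 [332.1 -69.   40.3] 1311.1932 [ 23 103 202]
side 312 240 [ 529.4 -131.3   16.3] 1348.6198 [95 89 33]
1021 [513.2 -84.6 102.1]
((515.1873779296875, -84.362548828125), (40.039878845214844, 159.50071716308594), 37.98222351074219) [[ 450.3  -33.8]
 [ 548.5 -159.5]
 [ 580.  -134.9]
 [ 481.9   -9.2]]
```

View pics/hm.png

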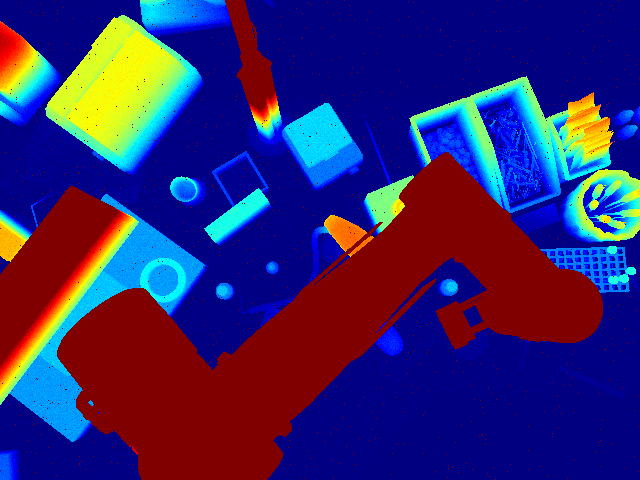

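```bash
python3 - <<'E'
from h import *
np.set_printoptions(suppress=True,precision=1)
t=np.load('top0.npz');s=np.load('side0.npz')
Pt=pts('top',t['d']);Ps=pts('side',s['d'])
U,V=np.meshgrid(np.arange(640),np.arange(480))
def rep(n,P,m):
    q=P[m]; 
    if len(q): print(n,len(q),q.min(0),q.max(0),np.median(q,0))
# pole (lamp)
m=(U>230)&(U<290)&(V<160)&(Pt[...,2]>120)
for a in range(120,1200,120): rep(f'pole{a}',Pt,m&(Pt[...,2]>a)&(Pt[...,2]<a+120))
# monitor
m=(U<140)&(V>180)&(Pt[...,2]>150)&(Pt[...,2]<700)&(U+0*V<140); rep('mon',Pt,m&(V<290))
# stuff left-top
rep('printer',Pt,(U>50)&(U<205)&(V<175)&(Pt[...,2]>60)); rep('creambox',Pt,(U>285)&(U<365)&(V>100)&(V<190)&(Pt[...,2]>40))
# stand
m=(U>300)&(U<375)&(V>205)&(V<265)&(Pt[...,2]<260)
for a in (30,100,150): rep(f'stand{a}',Pt,m&(Pt[...,2]>a)&(Pt[...,2]<a+(70 if a<150 else 100)))
# stand via side
m=(U>285)&(U<345)&(V>215)&(V<300)
for a in (5,30,70,120,170): rep(f'sstand{a}',Ps,m&(Ps[...,2]>a)&(Ps[...,2]<a+40)&(Ps[...,1]<-250)&(Ps[...,1]>-420)&(Ps[...,0]<520))
# tray rim
m=(U>200)&(U<280)&(V>140)&(V<215)&(Pt[...,2]>38)&(Pt[...,2]<56)
q=Pt[m&(Pt[...,0]>560)].astype(np.float32); print('tray',len(q),cv2.minAreaRect(q[:,:2]),cv2.boxPoints(cv2.minAreaRect(q[:,:2])))
# scanner rim
m=(U>165)&(U<210)&(V>168)&(V<212)
for a,b in ((3,30),(30,70),(70,80),(80,90),(90,100),(100,106),(106,120)): rep(f'sc{a}',Pt,m&(Pt[...,2]>a)&(Pt[...,2]<b))
hs=cv2.cvtColor(s['p'],cv2.COLOR_BGR2HSV)
m=(hs[...,0]<14)&(hs[...,1]>140)&(U>260)&(U<286)&(V>260)&(V<295); rep('brown',Ps,m)
E
python3 - <<'E'
import cv2
b=cv2.imread('pics/top0.png')
cv2.imwrite('pics/c3.png',cv2.resize(b[160:220,160:220],None,fx=10,fy=10,interpolation=cv2.INTER_CUBIC))
E
```

```text
pole120 518 [ 712.4 -184.7  120. ] [ 758.  -126.2  240. ] [ 729.1 -162.4  183.8]
pole240 685 [ 713.3 -184.8  240.1] [ 757.1 -126.2  359.8] [ 728.6 -161.6  303.8]
pole360 942 [ 709.3 -188.2  360.2] [ 774.4 -121.8  479.8] [ 734.1 -160.2  396. ]
pole480 688 [ 729.5 -169.6  480. ] [ 774.2 -141.8  600. ] [ 737.4 -158.6  542.1]
pole600 228 [ 729.7 -168.8  600.1] [ 751.6 -146.1  651.8] [ 735.6 -158.2  619.2]
mon 8594 [322.5 135.6 150. ] [504.6 436.  448.8] [416.  203.6 342.9]
printer 14633 [ 283.3 -286.5   60. ] [1077.9  399.2 1413.4] [810.  173.8 148.8]
creambox 3994 [ 283.3 -385.5   40.1] [ 798.2 -196.  1413.4] [ 689.5 -286.3   83.8]
stand30 225 [ 443.9 -413.5   30.2] [ 548.5 -262.6   99. ] [ 487.1 -291.9   52.2]
stand100 45 [ 430.4 -408.4  100.9] [ 535.8 -291.5  169.9] [ 522.4 -404.2  123.2]
stand150 949 [ 410.1 -398.5  167. ] [ 501.2 -291.5  203.8] [ 460.  -337.1  193.6]
sstand5 756 [ 388.2 -382.     5. ] [ 491.4 -264.3   44.7] [ 445.  -320.1   12.4]
sstand30 110 [ 461.8 -327.4   30. ] [ 488.8 -266.2   69.8] [ 477.  -293.9   43.1]
sstand70 60 [ 461.7 -335.2   70.4] [ 479.7 -313.3  109.7] [ 468.4 -324.4   94. ]
sstand120 8 [ 408.9 -378.9  129.3] [ 448.1 -345.8  160. ] [ 416.7 -373.5  158.1]
sstand170 135 [ 399.4 -394.6  170.3] [ 448.4 -353.2  194.9] [ 421.3 -377.3  191.3]Traceback (most recent call last):
  File "<stdin>", line 24, in <module>
cv2.error: OpenCV(4.12.0) /io/opencv/modules/imgproc/src/convhull.cpp:143: error: (-215:Assertion failed) total >= 0 && (depth == CV_32F || depth == CV_32S) in function 'convexHull'
```

View pics/c3.png

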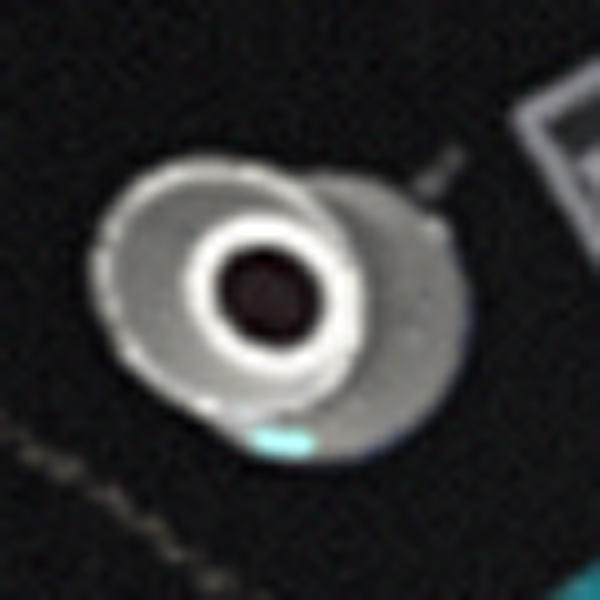

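```bash
python3 - <<'E'
from h import *
np.set_printoptions(suppress=True,precision=1)
t=np.load('top0.npz');s=np.load('side0.npz')
Pt=pts('top',t['d']);Ps=pts('side',s['d'])
U,V=np.meshgrid(np.arange(640),np.arange(480))
def rep(n,P,m):
    q=P[m]; 
    if len(q): print(n,len(q),q.min(0),q.max(0),np.median(q,0))
m=(U>200)&(U<280)&(V>140)&(V<215)&(Pt[...,2]>36)&(Pt[...,2]<60)&(Pt[...,0]>545)
q=Pt[m].astype(np.float32); r=cv2.minAreaRect(np.ascontiguousarray(q[:,:2])); print('tray',len(q),r,cv2.boxPoints(r))
m=(U>165)&(U<210)&(V>168)&(V<212)
for a,b in ((3,30),(30,70),(70,80),(80,90),(90,100),(100,106),(106,120)): rep(f'sc{a}',Pt,m&(Pt[...,2]>a)&(Pt[...,2]<b))
mm=m&(Pt[...,2]>66); q=Pt[mm]
# highest & lowest rim pts
i=np.argsort(q[:,2]); print(q[i[-8:]]); print(len(q))
A=np.c_[q[:,:2],np.ones(len(q))]; k=np.linalg.lstsq(A,q[:,2],rcond=None)[0]; print('grad',k,np.degrees(np.arctan2(k[1],k[0])),np.hypot(*k[:2]))
print(cv2.minEnclosingCircle(np.ascontiguousarray(q[:,:2].astype(np.float32))))
# foot from image: gray disc ellipse -> ray at z~10
for u,v in ((207,190),(196.5,206.3),(195,177.5)): print(ray('top',u,v,8))
hs=cv2.cvtColor(s['p'],cv2.COLOR_BGR2HSV)
m=(hs[...,0]<14)&(hs[...,1]>140)&(U>260)&(U<286)&(V>260)&(V<295); rep('brown',Ps,m)
print(np.c_[V[175:207,183],Pt[175:207,183]][::2])
E
```

```text
tray 405 ((584.0194091796875, -73.64445495605469), (151.16766357421875, 147.11550903320312), 32.43485641479492) [[ 480.8  -52.1]
 [ 559.7 -176.3]
 [ 687.3  -95.2]
 [ 608.4   29. ]]
sc3 356 [538.7  -1.5   3. ] [649.1 111.6  30. ] [578.7  24.3   8.5]
sc30 412 [552.2  11.7  30.1] [618.4  70.3  69.9] [580.3  41.   56.8]
sc70 95 [550.2  14.4  70.1] [603.   74.5  79.9] [578.5  56.6  75.8]
sc80 58 [552.2  14.3  80. ] [602.8  74.9  89.5] [586.7  61.   83.7]
sc90 47 [567.7  12.1  90.2] [602.7  76.3  99.8] [588.5  61.4  95.7]
sc100 28 [577.6  12.  100.2] [603.5  71.6 105.9] [596.1  42.2 103.1]
sc106 22 [594.7  23.1 106.5] [603.1  65.1 114.6] [600.   46.8 109. ]
[[ 598.4   28.4  114.4]
 [ 603.1   45.1  114.6]
 [ 283.3 -286.5 1413.4]
 [ 283.3 -286.5 1413.4]
 [ 283.3 -286.5 1413.4]
 [ 283.3 -286.5 1413.4]
 [ 283.3 -286.5 1413.4]
 [ 283.3 -286.5 1413.4]]
314
grad [  -2.1   -1.8 1390.4] -139.03264375292858 2.7532913678182442
((438.12127685546875, -106.63001251220703), 237.3016815185547)
[593.2   4.8   8. ]
[551.1  30.    8. ]
[625.6  36.5   8. ]
brown 240 [    4.4 -1238.3    -4. ] [ 374.4 -172.9  580.1] [ 342.2 -320.1   50. ]
[[175.  633.7  69.1   0.9]
 [177.  601.9  41.5 109.8]
 [179.  601.5  46.   91. ]
 [181.  600.3  49.7  75.8]
 [183.  597.6  51.9  66.1]
 [185.  592.7  51.8  65.7]
 [187.  589.5  53.6  57.8]
 [189.  584.8  53.7  56.3]
 [191.  579.9  53.7  55.8]
 [193.  575.4  54.1  53.5]
 [195.  572.5  56.3  43.9]
 [197.  565.2  53.4  54.5]
 [199.  559.1  51.9  60. ]
 [201.  550.8  47.5  76.7]
 [203.  560.4  65.7   3.1]
 [205.  555.2  65.5   3. ]]
```

```bash
python3 - <<'E'
from h import *
np.set_printoptions(suppress=True,precision=1)
for u,v in ((212.3,170.7),(246,152.7),(267.3,187.3),(239.8,179)): print(ray('top',u,v,48))
print(ray('top',271,267,75),ray('top',271.5,267.3,56), ray('side',272,287,0),ray('side',272.5,252,82))
s=np.load('side0.npz');t=np.load('top0.npz')
Pt=pts('top',t['d']);U,V=np.meshgrid(np.arange(640),np.arange(480))
m=(U>263)&(U<281)&(V>258)&(V<276)&(Pt[...,2]>35)&(Pt[...,2]<90); q=Pt[m];print(len(q),q.min(0),q.max(0),q[q[:,2]>66].mean(0))
Ps=pts('side',s['d'])
m=(U>262)&(U<284)&(V>255)&(V<291)
q=Ps[m]; q=q[(q[:,1]<-300)&(q[:,1]>-345)&(q[:,2]>10)&(q[:,2]<100)&(abs(q[:,0]-340)<40)]
b=q[(q[:,2]<60)]; print(len(b),b.min(0),b.max(0)); 
from scipy.optimize import least_squares
f=least_squares(lambda p:np.hypot(b[:,0]-p[0],b[:,1]-p[1])-20,[340,-310],loss='soft_l1'); print('large',f.x)
m=(U>262)&(U<284)&(V>230)&(V<262); q=Ps[m]; b=q[(abs(q[:,1]+170)<30)&(abs(q[:,0]-393)<30)&(q[:,2]>5)&(q[:,2]<55)]
f=least_squares(lambda p:np.hypot(b[:,0]-p[0],b[:,1]-p[1])-15,[393,-165],loss='soft_l1'); print('small',len(b),f.x)
E
```

```text
[633.2 -15.   48. ]
[679.5 -97.4  48. ]
[ 591.9 -152.    48. ]
[612.5 -83.6  48. ]
[ 393.1 -166.9   75. ] [ 394.  -166.4   56. ] [ 341.6 -304.     0. ] [ 353.6 -282.9   82. ]
125 [ 381.1 -179.    38.4] [ 410.5 -151.7   80.1] [ 394.7 -165.8   70.5]
325 [ 322.7 -329.4   10.1] [ 362.  -300.3   59.9]
large [ 343.7 -304.9]
small 142 [ 397.2 -166. ]
```

>>> drive_tool(motion=[0, 0, 0, -2, 0, 0, 0, 0, 0, 0, -3.5, 0, 0, 0, 0, 0, 0, -3.5, 0, 0, 3, 0, 0, 0, -3.5, 0, 0, 6, 0, 0, 0, -2, 0, 0, 6, 0, 0, 0, 0, 0, 0, 6, 0, 0, 0, 0, 0, 0, 6, 0, 0, 0, 0, 0, 0, 6], newtons=15)

```text
t: 0.82
tcp_pos: [296.0, -606.6, 332.2]
orientation: [180.0, 0.0, 172.7]
ft_force: [0.6, 0.1, -0.3]
width: 87.4
```

```bash
cat >> h.py <<'E'
def go(x,y,z,yaw=None):
    s=manip.get_state(); p=s['tcp_pos']; psi=s['orientation'][2]
    d=np.array([x,y,z])-p; M=Tt(s)[:3,:3]
    print('yaw',psi,'rp',s['orientation'][:2].round(2),'tcp',p.round(1),'shift cm',(M.T@d/10).round(2), 'turn', None if yaw is None else ((psi-yaw+180)%360-180).round(1),'F',s['ft_force'].round(1),'w',s['width'],'t',s['t'])
E
python3 -c "
from h import *
go(394.5,-166,200,160); print(manip.get_state()['qpos'])"
```

```text
yaw 172.6998808014699 rp [1.8e+02 3.0e-02] tcp [ 296.  -606.6  332.2] shift cm [-4.17 44.95 13.23] turn 12.7 F [ 0.6  0.1 -0.3] w 87.44262090679412 t 0.8167
[-4.74942235e+01  1.78013442e+01  1.51110212e+01 -2.16049515e-02
 -8.72894535e+01 -4.98048769e+01]
```

>>> drive_tool(motion=[0, 0, 2, 0, 0, 0, 6, 0, 0, 3, 0, 0, 0, 6.3, 0, 0.7, 3.8, 0, 0, 0, 0, 0, 0.8, 3.8, 0, 0, 0, 0, 0, 0.8, 3.8, 0, 0, 0, 0, 0, 0.8, 3.8, 0, 0, 0, 0, 0, 0.8, 3.8, 0, 0, 0, 0, 0, 0.8, 3.8, 0, 0, 0, 0])

```text
t: 1.48
tcp_pos: [335.6, -325.1, 331.8]
orientation: [180.0, -0.0, 160.7]
ft_force: [1.6, 0.6, -0.1]
width: 87.6
```

>>> drive_tool(motion=[0, 0.3, 3.8, 0, 0, 0, 0, 0, 0.3, 3.8, 0, 0, 0, 0, 0, 0.3, 3.5, 0, 0, 0, 0, 0, 0, 3, 0, 0, 0, 0, 0, 0, 2, 0, 0, 0, 0, 0, 0, 0, 0, 0, 0, 0, 0, 0, 0, 0, 0, 0, 0])

```text
t: 2.07
tcp_pos: [380.9, -171.0, 332.1]
orientation: [180.0, 0.0, 160.9]
ft_force: [0.7, -0.1, -0.2]
width: 88.0
```

```bash
python3 - <<'E'
from h import *
go(394.5,-166,200,160)
s=manip.get_state(); M=Tt(s)
p,d=grab_frame('wrist'); cv2.imwrite('pics/w1.png',p); np.savez('w1.npz',p=p,d=d,M=M)
p,d=grab_frame('top'); cv2.imwrite('pics/t1.png',p); np.savez('t1.npz',p=p,d=d)
E
```

```text
yaw 160.8585741435174 rp [1.7999e+02 1.0000e-02] tcp [ 380.9 -171.   332.1] shift cm [-1.12  0.92 13.21] turn 0.9 F [ 0.7 -0.1 -0.2] w 88.03808916558864 t 2.0667
```

View pics/w1.png

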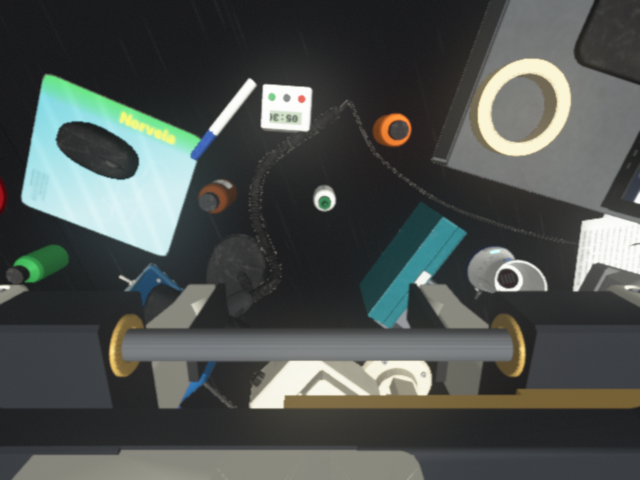

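View pics/t1.png

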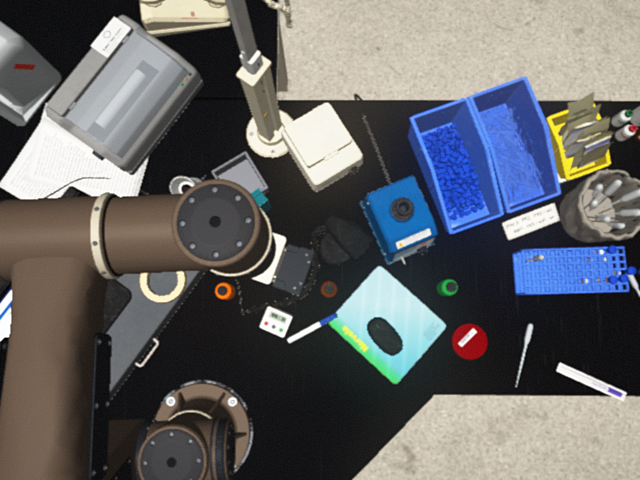

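```bash
python3 - <<'E'
from h import *
np.set_printoptions(suppress=True,precision=1)
w=np.load('w1.npz');t=np.load('t1.npz');Pt=pts('top',t['d'])
U,V=np.meshgrid(np.arange(640),np.arange(480))
for u,v in ((30,240),(10,200),(10,270),(60,330),(100,250),(150,240),(215,220),(160,200),(60,250)): print('arm',u,v,Pt[v,u])
T=w['M']@get_calibration('wrist')['tool_from_camera']
Pw=pts('wrist',w['d'],T=T)
for nm,P,(u0,u1,v0,v1) in (('small w',Pw,(308,342,180,215)),('large w',Pw,(195,240,175,218)),('large t',Pt,(315,342,276,302))):
    m=(U>u0)&(U<u1)&(V>v0)&(V<v1); q=P[m]; zt=np.percentile(q[:,2],99); 
    c=q[(q[:,2]>zt-6)&(q[:,2]<zt+3)]; b=q[(q[:,2]>12)&(q[:,2]<150)]
    print(nm,zt,c.mean(0),c.min(0),c.max(0),len(c),'body',b.min(0),b.max(0))
print(ray('top',328,288.5,82),ray('wrist',324,202,75,T),ray('wrist',209,202,82,T))
cv2.imwrite('pics/c4.png',np.hstack([cv2.resize(w['p'][170:225,190:345],(620,220),interpolation=2)]))
cv2.imwrite('pics/c5.png',cv2.resize(t['p'][270:310,300:360],(600,400),interpolation=2))
E
```

```text
arm 30 240 [362.3  34.9 796.1]
arm 10 200 [412.4  75.9 769.2]
arm 10 270 [330.3  63.9 778.8]
arm 60 330 [264.9  -8.2 803.1]
arm 100 250 [351.6 -43.  795.9]
arm 150 240 [363.  -97.4 795.4]
arm 215 220 [ 382.5 -172.1  814.9]
arm 160 200 [ 410.6 -102.5  782.2]
arm 60 250 [351.6   2.2 793.7]
small w 75.95371215310918 [ 394.2 -166.6   73.9] [ 391.9 -169.5   70.1] [ 398.1 -163.5   76.5] 22 body [ 379.9 -181.3   12.2] [ 409.1 -151.9   76.5]
large w 85.88077148961422 [ 341.9 -304.6   84.2] [ 330.4 -317.1   79.9] [ 353.5 -293.2   86.5] 285 body [ 321.9 -322.1   12. ] [ 361.5 -285.2   86.5]
large t 87.21086543822214 [ 341.5 -304.9   83.5] [ 332.2 -315.9   81.2] [ 353.4 -294.8   88.3] 44 body [ 323.8 -323.7   13.9] [ 374.  -273.    88.3]
[ 342.9 -301.9   82. ] [ 392.2 -166.2   75. ] [ 342.9 -303.7   82. ]
```

View pics/c4.png

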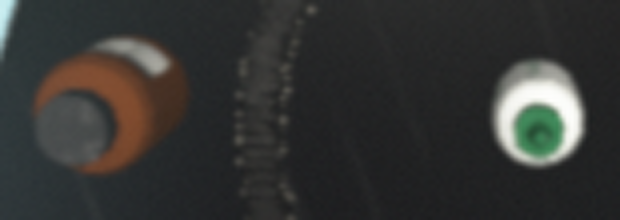

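View pics/c5.png

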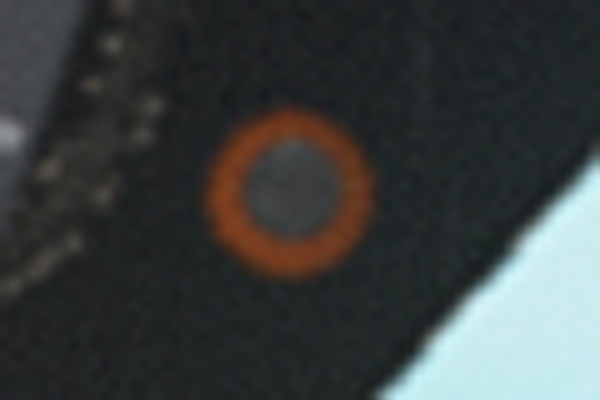

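>>> drive_tool(motion=[0, -0.5, 0.4, 2, 0, 0, 0, 0, -0.6, 0.5, 3.5, 0, 0, 0, 0, 0, 0, 3.5, 0, 0, 0, 0, 0, 0, 3.5, 0, 0, 0, 0, 0, 0, 3.5, 0, 0, 0, 0, 0, 0, 3, 0, 0, 0, 0, 0, 0, 2, 0, 0, 0, 0, 0, 0, 0, 0, 0, 0])

```text
t: 2.83
tcp_pos: [390.5, -167.9, 118.1]
orientation: [-179.9, -0.4, 160.5]
ft_force: [-1.2, -1.0, -0.9]
width: 87.9
```

```bash
python3 - <<'E'
from h import *
go(394,-166.3,22,160)
s=manip.get_state(); M=Tt(s)
p,d=grab_frame('wrist'); cv2.imwrite('pics/w2.png',p); np.savez('w2.npz',p=p,d=d,M=M)
E
```

```text
yaw 160.54509239967803 rp [-179.88   -0.43] tcp [ 390.5 -167.9  118.1] shift cm [-0.35  0.28  9.61] turn 0.5 F [-1.2 -1.  -0.9] w 87.86800267258806 t 2.8333
```

View pics/w2.png

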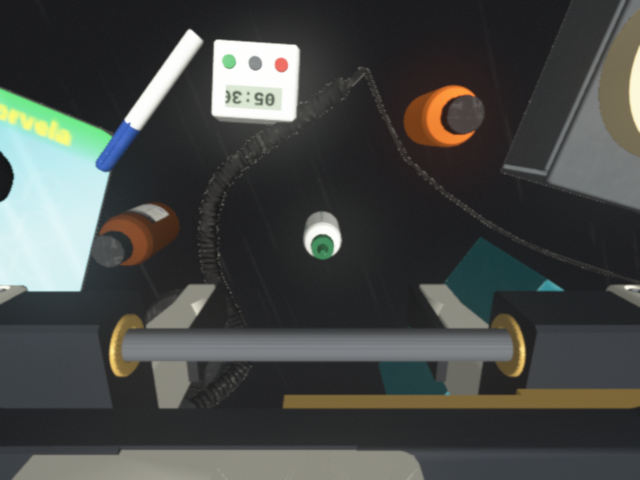

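>>> drive_tool(motion=[0, -0.2, 0.1, 2, 0, 0, 0, 0, 0, 0.1, 2.5, 0, 0, 0, 0, 0, 0, 2, 0, 0, 0, 0, 0, 0, 1.5, 0, 0, 0, 0, 0, 0, 1, 0, 0, 0, 0, 0, 0, 0.5, 0, 0, 0, 0, 0, 0, 0, 0, 0, 0])

```text
t: 3.47
tcp_pos: [397.3, -166.3, 27.5]
orientation: [-180.0, 0.0, 160.7]
ft_force: [-0.4, -0.8, -0.6]
width: 87.8
```

```bash
python3 - <<'E'
from h import *
go(394,-166.3,22,160)
E
```

```text
yaw 160.66962762771516 rp [-1.7999e+02  2.0000e-02] tcp [ 397.3 -166.3   27.5] shift cm [ 0.31 -0.11  0.55] turn 0.7 F [-0.4 -0.8 -0.6] w 87.8172783517245 t 3.4667
```

>>> drive_tool(motion=[0, 0.3, -0.1, 0.5, 0, 0, 0, 0, 0, 0, 0, 0, 0, 0, 255, 0, 0, 0, 0, 0, 0, 255, 0, 0, 0, 0, 0, 0, 255, 0, 0, 0, 0, 0, 0, 255, 0, 0, 0, 0, 0, 0, 255, 0, 0, 0, 0, 0, 0, 255, 0, 0, 0, 0, 0, 0], newtons=15)

```text
t: 4.13
tcp_pos: [393.6, -165.8, 22.2]
orientation: [180.0, 0.0, 160.7]
ft_force: [0.3, 0.3, -0.9]
width: 53.2
```

>>> drive_tool(motion=[255, 0, 0, 0, 0, 0, 0, 255, 0, 0, 0, 0, 0, 0, 255, 0, 0, 0, 0, 0, 0, 255, 0, 0, 0, 0, 0, 0])

```text
t: 4.47
tcp_pos: [393.5, -165.8, 22.0]
orientation: [-180.0, -0.0, 160.7]
ft_force: [-0.1, -0.5, -0.2]
width: 26.5
```

>>> drive_tool(motion=[255, 0, 0, 0, 0, 0, 0, 255, 0, 0, 0, 0, 0, 0])

```text
t: 4.63
tcp_pos: [393.6, -165.8, 22.1]
orientation: [180.0, 0.0, 160.7]
ft_force: [-0.3, 0.3, 0.1]
width: 15.5
```

```bash
python3 - <<'E'
from h import *
p,d=grab_frame('wrist'); cv2.imwrite('pics/w3.png',p)
p,d=grab_frame('side'); cv2.imwrite('pics/s3.png',cv2.resize(p[180:310,190:350],None,fx=4,fy=4))
E
```

```text
(no output)
```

View pics/w3.png

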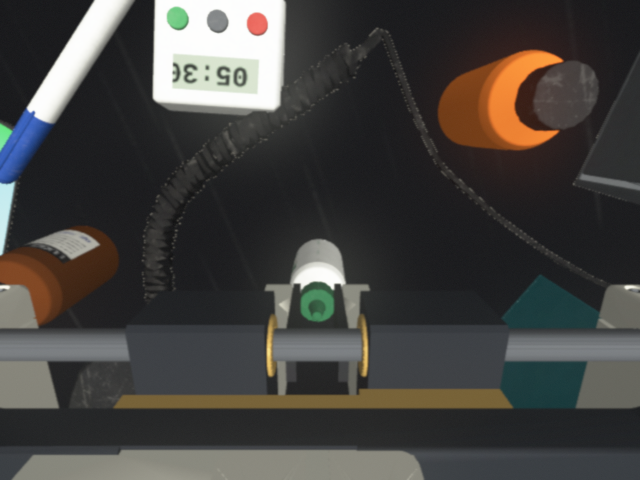

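View pics/s3.png

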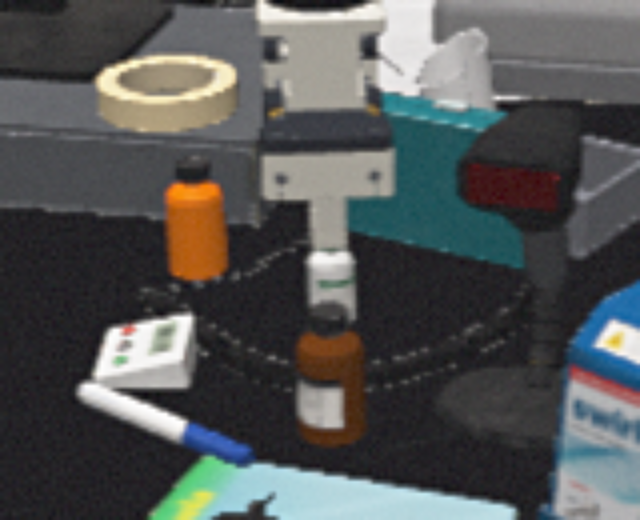

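```bash
python3 - <<'E'
from h import *
np.set_printoptions(suppress=True,precision=1)
s=manip.get_state();print(s['t'],s['width'],s['ft_force'])
M=Tt(s);T=M@get_calibration('wrist')['tool_from_camera']
p,d=grab_frame('wrist');Pw=pts('wrist',d,T=T)
for u,v in ((318,250),(318,270),(318,285),(318,300),(318,310),(293,295),(345,295),(275,290),(360,290),(275,310),(283,380)): print(u,v,Pw[v,u],(np.linalg.inv(M)@np.r_[Pw[v,u],1])[:3])
p,d=grab_frame('side');Ps=pts('side',d)
for u,v in ((272,247),(272,252),(272,258),(272,240),(272,232),(268,250),(276,250)): print(u,v,Ps[v,u],p[v,u])
cv2.imwrite('pics/s3b.png',cv2.resize(p[215:270,245:305],None,fx=10,fy=10,interpolation=2))
E
```

```text
4.7333 15.4267607184491 [-0.1  1.2 -0.5]
318 250 [ 380.5 -161.6   27.7] [13.7 -0.4 -5.6]
318 270 [ 383.4 -162.7   50.7] [ 10.6  -0.5 -28.7]
318 285 [ 386.2 -163.8   62.6] [  7.6  -0.5 -40.5]
318 300 [ 390.8 -165.4   68.8] [  2.7  -0.5 -46.7]
318 310 [ 392.4 -166.    75.5] [  1.1  -0.5 -53.4]
293 295 [ 381.6 -174.    75.6] [  8.5 -11.7 -53.5]
345 295 [ 387.3 -151.8   79.7] [ 10.5  11.2 -57.6]
275 290 [ 376.7 -180.7   75.6] [ 11.  -19.7 -53.5]
360 290 [ 389.5 -145.1   75. ] [ 10.7  18.2 -52.9]
275 310 [ 377.2 -178.7   94.6] [ 11.2 -17.5 -72.5]
283 380 [ 392.2 -178.8  118.1] [ -3.  -12.7 -96.1]
272 247 [ 389.9 -180.9   43.6] [194 196 198]
272 252 [ 388.7 -183.    30.2] [151 161 155]
272 258 [ 342.2 -309.3   80.6] [65 68 74]
272 240 [ 389.2 -184.6   65.5] [153 161 167]
272 232 [ 388.  -189.8   90.5] [146 154 159]
268 250 [ 382.9 -168.5   30.8] [146 151 152]
276 250 [ 400.2 -182.5   33.5] [72 89 63]
```

View pics/s3b.png

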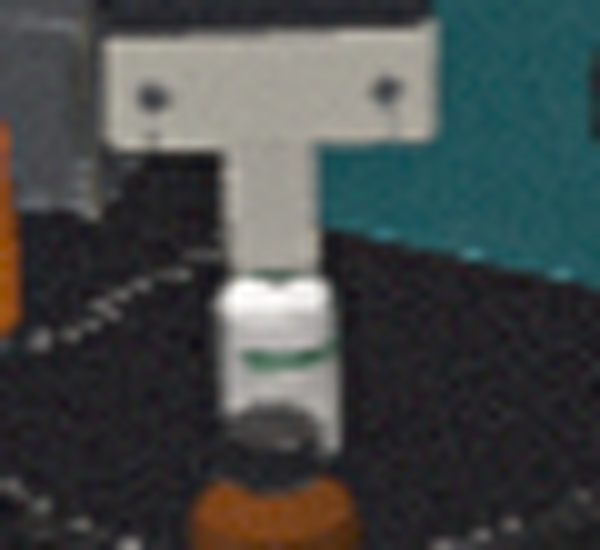

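```bash
python3 - <<'E'
from h import *
np.set_printoptions(suppress=True,precision=1)
s=np.load('side0.npz');P=pts('side',s['d'])
for v in range(225,276,3):
  print(v,[tuple(P[v,u].round(0)) for u in (278,281,328,331,334)])
E
python3 - <<'E'
import cv2
b=cv2.imread('pics/side0.png')
cv2.imwrite('pics/c6.png',cv2.resize(b[180:290,245:385],None,fx=5,fy=5,interpolation=cv2.INTER_CUBIC))
E
```

```text
225 [(np.float64(263.0), np.float64(-561.0), np.float64(274.0)), (np.float64(265.0), np.float64(-569.0), np.float64(277.0)), (np.float64(296.0), np.float64(-678.0), np.float64(314.0)), (np.float64(299.0), np.float64(-680.0), np.float64(314.0)), (np.float64(303.0), np.float64(-682.0), np.float64(314.0))]
228 [(np.float64(263.0), np.float64(-562.0), np.float64(269.0)), (np.float64(266.0), np.float64(-567.0), np.float64(271.0)), (np.float64(292.0), np.float64(-685.0), np.float64(313.0)), (np.float64(294.0), np.float64(-690.0), np.float64(314.0)), (np.float64(299.0), np.float64(-691.0), np.float64(313.0))]
231 [(np.float64(262.0), np.float64(-564.0), np.float64(265.0)), (np.float64(265.0), np.float64(-568.0), np.float64(266.0)), (np.float64(292.0), np.float64(-685.0), np.float64(308.0)), (np.float64(295.0), np.float64(-690.0), np.float64(309.0)), (np.float64(297.0), np.float64(-693.0), np.float64(310.0))]
234 [(np.float64(263.0), np.float64(-561.0), np.float64(258.0)), (np.float64(266.0), np.float64(-568.0), np.float64(260.0)), (np.float64(292.0), np.float64(-685.0), np.float64(303.0)), 
[... 3364 characters left out ...]
.float64(-662.0), np.float64(234.0)), (np.float64(314.0), np.float64(-665.0), np.float64(235.0))]
270 [(np.float64(351.0), np.float64(-324.0), np.float64(54.0)), (np.float64(394.0), np.float64(-231.0), np.float64(-1.0)), (np.float64(310.0), np.float64(-653.0), np.float64(225.0)), (np.float64(311.0), np.float64(-661.0), np.float64(228.0)), (np.float64(315.0), np.float64(-665.0), np.float64(229.0))]
273 [(np.float64(351.0), np.float64(-322.0), np.float64(45.0)), (np.float64(362.0), np.float64(-314.0), np.float64(39.0)), (np.float64(479.0), np.float64(-330.0), np.float64(20.0)), (np.float64(424.0), np.float64(-449.0), np.float64(92.0)), (np.float64(425.0), np.float64(-460.0), np.float64(97.0))]
```

View pics/c6.png

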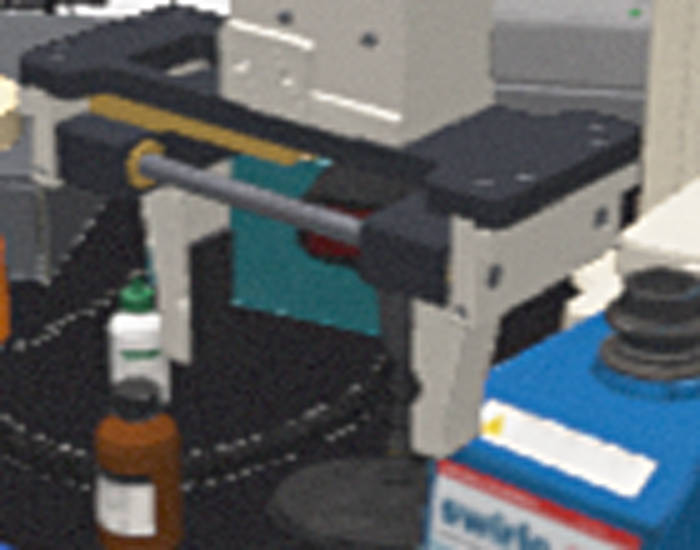

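The fingers closed on the dropper's cap. In the side view the real fingertips sit about 36 mm above the reported TCP: tip at z≈222 when TCP read 186, and at about 57 now with TCP at 22. I'll open, lower in checked steps and re-grip on the body.

>>> drive_tool(motion=[0, 0, 0, 0, 0, 0, 0, 0, 0, 0, 0, 0, 0, 0, 0, 0, 0, 0, 0, 0, 0, 0, 0, 0, 0, 0, 0, 0, 0, 0, 0, 0, 0, 0, 0, 0, 0, 0, 0.5, 0, 0, 0, 0, 0, 0, 0.7, 0, 0, 0, 0, 0, 0, 0, 0, 0, 0])

```text
t: 5.5
tcp_pos: [392.5, -165.8, 8.7]
orientation: [-180.0, -0.1, 160.7]
ft_force: [0.1, -0.4, -0.6]
width: 63.2
```

```bash
python3 - <<'E'
from h import *
go(394,-166.3,-14,160)
p,d=grab_frame('side'); cv2.imwrite('pics/s4.png',cv2.resize(p[200:280,220:320],None,fx=8,fy=8,interpolation=2))
P=pts('side',d)
hs=cv2.cvtColor(p,cv2.COLOR_BGR2HSV)
E
```

```text
yaw 160.67989942241246 rp [-1.7997e+02 -1.1000e-01] tcp [ 392.5 -165.8    8.7] shift cm [-0.16 -0.    2.27] turn 0.7 F [ 0.1 -0.4 -0.6] w 63.15829348762052 t 5.5
```

View pics/s4.png

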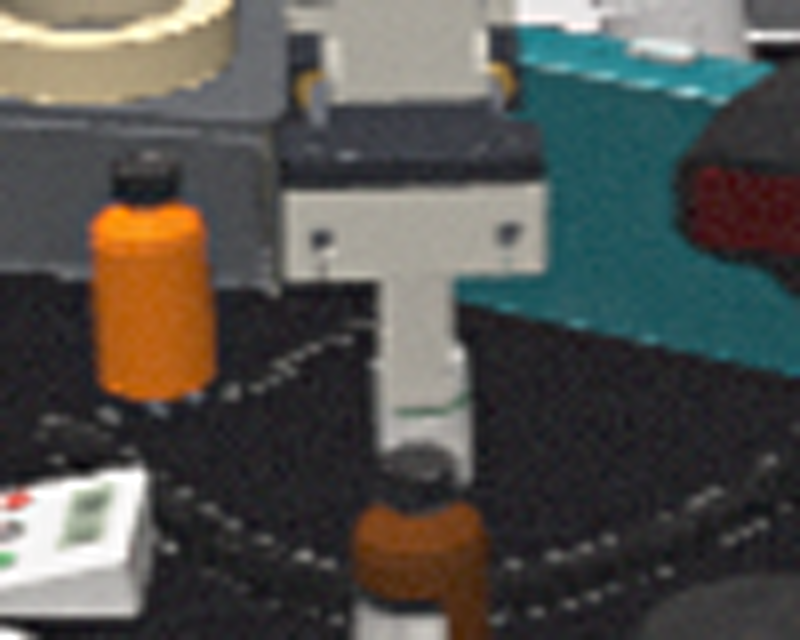

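>>> drive_tool(motion=[0, 0, 0, 0.8, 0, 0, 0, 0, 0, 0, 0.8, 0, 0, 0, 0, 0, 0, 0.6, 0, 0, 0, 0, 0, 0, 0, 0, 0, 0])

```text
t: 5.88
tcp_pos: [392.3, -165.8, -13.5]
orientation: [-179.9, -0.1, 160.7]
ft_force: [-0.1, 0.2, -0.5]
width: 87.1
```

>>> drive_tool(motion=[255, 0, 0, 0, 0, 0, 0, 255, 0, 0, 0, 0, 0, 0, 255, 0, 0, 0, 0, 0, 0, 255, 0, 0, 0, 0, 0, 0, 255, 0, 0, 0, 0, 0, 0, 255, 0, 0, 0, 0, 0, 0, 255, 0, 0, 0, 0, 0, 0, 255, 0, 0, 0, 0, 0, 0], newtons=15)

```text
t: 6.55
tcp_pos: [393.6, -165.8, -11.8]
orientation: [180.0, 0.0, 160.7]
ft_force: [-0.0, -0.5, 0.0]
width: 40.0
```

>>> drive_tool(motion=[255, 0, 0, 0, 0, 0, 0, 255, 0, 0, 0, 0, 0, 0, 255, 0, 0, 0, 0, 0, 0])

```text
t: 6.8
tcp_pos: [393.6, -165.8, -11.9]
orientation: [180.0, 0.0, 160.7]
ft_force: [0.7, -0.6, -0.2]
width: 29.8
```

```bash
python3 - <<'E'
from h import *
go(612.5,-83.5,200,160)
p,d=grab_frame('side'); cv2.imwrite('pics/s5.png',cv2.resize(p[200:280,220:320],None,fx=8,fy=8,interpolation=2))
E
```

```text
yaw 160.70148803515065 rp [180.   0.] tcp [ 393.6 -165.8  -11.9] shift cm [-17.95  15.   -21.19] turn 0.7 F [ 0.7 -0.6 -0.2] w 29.799534627916273 t 6.8
```

View pics/s5.png

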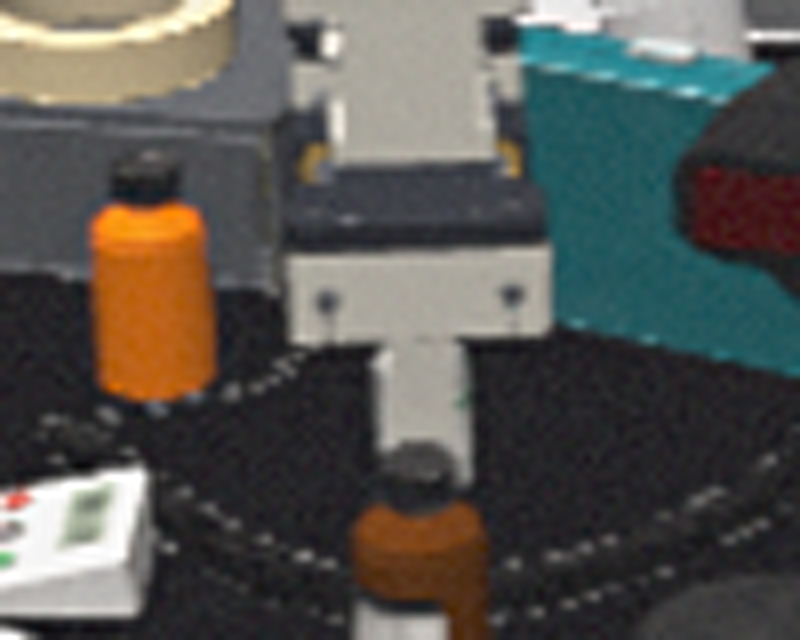

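>>> drive_tool(motion=[255, 0, 0, -1, 0, 0, 0, 255, 0, 0, -2, 0, 0, 0, 255, 0, 0, -3, 0, 0, 0, 255, 0, 0, -3.5, 0, 0, 0, 255, 0, 0, -3.5, 0, 0, 0, 255, 0, 0, -2.5, 0, 0, 0, 255, 0, 0, -1.5, 0, 0, 0, 255, 0, 0, 0, 0, 0, 0])

```text
t: 7.52
tcp_pos: [395.6, -166.0, 161.6]
orientation: [179.9, 0.4, 160.7]
ft_force: [1.8, 0.0, -0.3]
width: 29.6
```

>>> drive_tool(motion=[255, -1.4, 1.2, 0, 0, 0, 0, 255, -2.6, 2.2, 0, 0, 0, 0, 255, -2.8, 2.4, 0, 0, 0, 0, 255, -2.8, 2.4, 0, 0, 0, 0, 255, -2.8, 2.4, 0, 0, 0, 0, 255, -2.8, 2.2, 0, 0, 0, 0, 255, -2, 1.6, 0, 0, 0, 0, 255, -0.8, 0.6, 0, 0, 0, 0])

```text
t: 8.18
tcp_pos: [615.3, -82.5, 155.7]
orientation: [-179.9, -0.1, 160.8]
ft_force: [0.2, -0.1, -0.5]
width: 29.8
```

>>> drive_tool(motion=[255, 0, 0, 0, 0, 0, 0, 255, 0, 0, 0, 0, 0, 0])

```text
t: 8.35
tcp_pos: [612.1, -83.7, 156.4]
orientation: [-179.9, -0.2, 160.7]
ft_force: [-0.4, -0.5, 0.0]
width: 29.9
```

```bash
python3 - <<'E'
from h import *
go(612.5,-83.5,19,160)
p,d=grab_frame('side'); cv2.imwrite('pics/s6.png',p)
p,d=grab_frame('wrist'); cv2.imwrite('pics/w6.png',p)
E
```

```text
yaw 160.70138134528156 rp [-1.7994e+02 -1.5000e-01] tcp [612.1 -83.7 156.4] shift cm [-0.07  0.04 13.74] turn 0.7 F [-0.4 -0.5  0. ] w 29.86254791366768 t 8.35
```

View pics/s6.png

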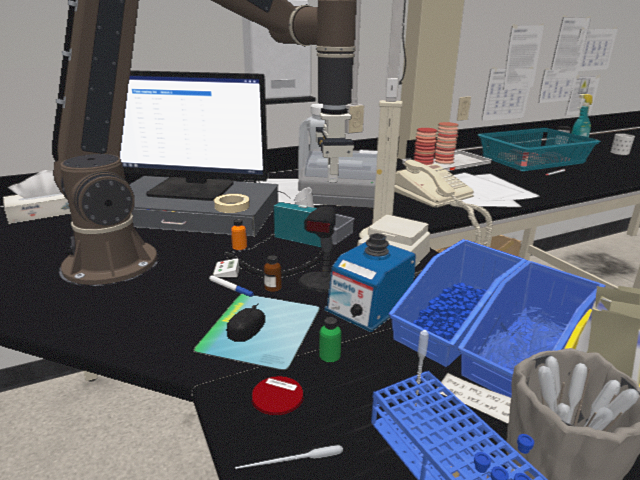

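View pics/w6.png

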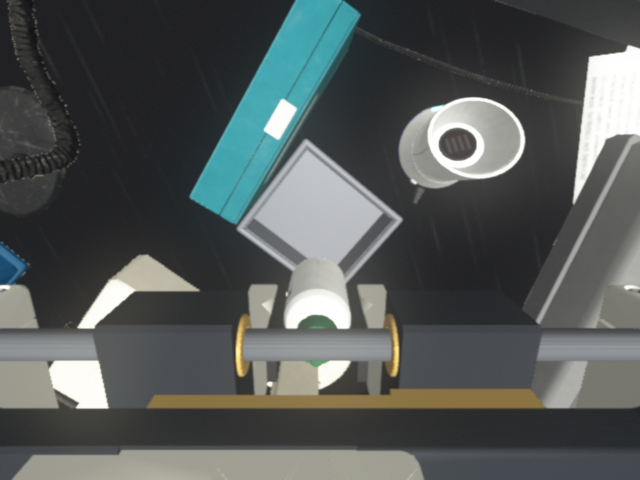

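```bash
python3 - <<'E'
from h import *
np.set_printoptions(suppress=True,precision=1)
s=manip.get_state();T=Tt(s)@get_calibration('wrist')['tool_from_camera']
p,d=grab_frame('wrist'); np.savez('w7.npz',p=p,d=d,M=Tt(s)); P=pts('wrist',d,T=T)
for u,v in ((308,142),(240,225),(400,218),(320,221)): print(ray('wrist',u,v,48,T))
U,V=np.meshgrid(np.arange(640),np.arange(480))
m=(U>395)&(U<530)&(V>90)&(V<200)
q=P[m]; q=q[(q[:,2]>66)&(q[:,2]<120)]; print(len(q),q.min(0),q.max(0))
for a in range(66,120,6):
  b=q[(q[:,2]>a)&(q[:,2]<=a+6)]; print(a,len(b),b.min(0),b.max(0),b.mean(0))
q2=q.astype(np.float32); e=cv2.fitEllipse(np.ascontiguousarray(cv2.convexHull(np.ascontiguousarray(q2[:,:2])))); print('ell',e)
# rim plane: hull pts
h=cv2.convexHull(np.ascontiguousarray(q2[:,:2]),returnPoints=False)[:,0]; r=q[h]; A=np.c_[r[:,:2],np.ones(len(r))]; k=np.linalg.lstsq(A,r[:,2],rcond=None)[0]; print('grad dir',np.degrees(np.arctan2(k[1],k[0])),k)
f=P[m]; f=f[(f[:,2]>3)&(f[:,2]<30)]; print('foot',f.min(0),f.max(0))
E
```

```text
[542.9 -68.8  48. ]
[ 589.9 -150.    48. ]
[630.9 -14.   48. ]
[610.  -81.7  48. ]
4406 [549.9  11.5  66. ] [608.   76.5 115.5]
66 971 [554.   14.5  66. ] [608.   69.7  72. ] [583.3  48.1  68.8]
72 718 [549.9  13.8  72. ] [607.2  70.9  78. ] [574.4  53.3  75.1]
78 673 [550.5  12.9  78. ] [606.3  73.   84. ] [576.   53.3  80.8]
84 551 [555.6  12.3  84. ] [607.1  74.5  90. ] [583.3  52.5  86.8]
90 431 [563.4  11.7  90. ] [602.9  76.5  95.9] [586.8  50.5  93. ]
96 367 [573.3  11.5  96. ] [602.4  74.8 102. ] [590.4  47.7  98.9]
102 334 [581.7  13.5 102. ] [603.4  71.9 107.9] [594.6  45.3 104.9]
108 329 [590.9  18.5 108. ] [604.2  65.9 114. ] [599.2  41.5 110.9]
114 32 [599.9  30.6 114. ] [602.9  50.  115.5] [601.7  39.1 114.4]
ell ((578.7005615234375, 43.23774337768555), (58.51645278930664, 63.38184356689453), 178.84793090820312)
grad dir 69.59144069566001 [ 0.   0.1 55.1]
foot [530.   -5.5   3. ] [665.6 134.4  30. ]
```

>>> drive_tool(motion=[255, 0, 0, 1.5, 0, 0, 0, 255, 0, 0, 3, 0, 0, 0, 255, 0, 0, 3, 0, 0, 0, 255, 0, 0, 2.5, 0, 0, 0, 255, 0, 0, 2, 0, 0, 0, 255, 0, 0, 1, 0, 0, 0, 255, 0, 0, 0, 0, 0, 0])

```text
t: 9.08
tcp_pos: [610.9, -84.2, 26.3]
orientation: [-179.9, -0.2, 160.7]
ft_force: [0.3, 0.3, -0.6]
width: 29.8
```

>>> drive_tool(motion=[255, 0, 0, 0.7, 0, 0, 0, 255, 0, 0, 0, 0, 0, 0, 120, 0, 0, 0, 0, 0, 0, 120, 0, 0, 0, 0, 0, 0, 120, 0, 0, 0, 0, 0, 0, 120, 0, 0, 0, 0, 0, 0, 120, 0, 0, 0, 0, 0, 0, 120, 0, 0, 0, 0, 0, 0])

```text
t: 9.75
tcp_pos: [613.1, -83.7, 21.3]
orientation: [180.0, 0.0, 160.7]
ft_force: [-0.4, -1.1, 0.2]
width: 46.2
```

>>> drive_tool(motion=[120, 0, 0, -1, 0, 0, 0, 120, 0, 0, -2.5, 0, 0, 0, 120, 0, 0, -3.5, 0, 0, 0, 120, 0, 0, -3.5, 0, 0, 0, 120, 0, 0, -3, 0, 0, 0, 120, 0, 0, -2, 0, 0, 0, 120, 0, 0, -1, 0, 0, 0, 120, 0, 0, 0, 0, 0, 0])

```text
t: 10.42
tcp_pos: [614.4, -83.7, 189.4]
orientation: [179.9, 0.3, 160.7]
ft_force: [-0.7, 0.3, 0.4]
width: 46.1
```

```bash
python3 - <<'E'
from h import *
go(342,-304,170,160)
p,d=grab_frame('wrist'); cv2.imwrite('pics/w8.png',p)
p,d=grab_frame('top'); cv2.imwrite('pics/t8.png',p)
E
```

```text
yaw 160.71606200090676 rp [179.89   0.27] tcp [614.4 -83.7 189.4] shift cm [ 18.44 -29.79   1.8 ] turn 0.7 F [-0.7  0.3  0.4] w 46.052634991371576 t 10.4167
```

View pics/w8.png

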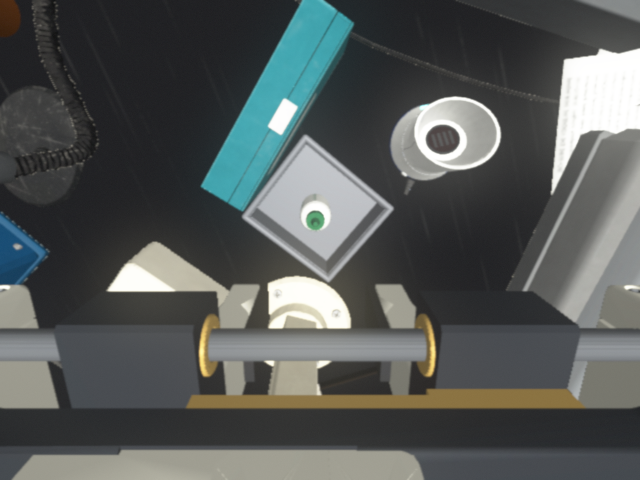

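View pics/t8.png

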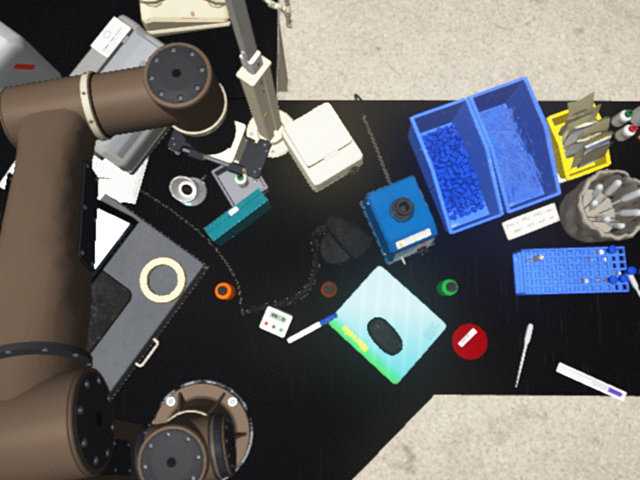

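>>> drive_tool(motion=[0, 0, 0, -2, 0, 0, 0, 0, 1, -1.5, -2.5, 0, 0, 0, 0, 1.6, -2.6, -1.5, 0, 0, 0, 0, 2, -3.2, 0, 0, 0, 0, 0, 2, -3.2, 0, 0, 0, 0, 0, 2, -3.2, 0, 0, 0, 0, 0, 2, -3.2, 0, 0, 0, 0, 0, 2, -3.2, 0, 0, 0, 0])

```text
t: 11.18
tcp_pos: [425.2, -232.3, 244.1]
orientation: [-180.0, -0.2, 160.7]
ft_force: [0.4, -1.5, -0.2]
width: 87.1
```

>>> drive_tool(motion=[0, 2, -3.2, 0, 0, 0, 0, 0, 1.6, -2.8, 0, 0, 0, 0, 0, 1.4, -2.4, 0, 0, 0, 0, 0, 0.8, -1.3, 0, 0, 0, 0, 0, 0, 0, 0, 0, 0, 0, 0, 0, 0, 0, 0, 0, 0])

```text
t: 11.68
tcp_pos: [339.6, -304.3, 244.6]
orientation: [180.0, -0.1, 160.6]
ft_force: [0.1, -0.4, -0.1]
width: 87.4
```

```bash
python3 - <<'E'
from h import *
np.set_printoptions(suppress=True,precision=1)
go(342,-304,-6,160)
s=manip.get_state();T=Tt(s)@get_calibration('wrist')['tool_from_camera']
p,d=grab_frame('wrist'); cv2.imwrite('pics/w9.png',p); P=pts('wrist',d,T=T)
U,V=np.meshgrid(np.arange(640),np.arange(480))
m=(V<290)&(abs(P[...,0]-342)<25)&(abs(P[...,1]+304)<25)&(P[...,2]>76)&(P[...,2]<90)
q=P[m]; print(len(q),(q.min(0)+q.max(0))/2,q.min(0),q.max(0),U[m].mean(),V[m].mean())
E
```

```text
yaw 160.5849568889316 rp [180.   -0.1] tcp [ 339.6 -304.3  244.6] shift cm [-0.3  0.1 25.1] turn 0.6 F [ 0.1 -0.4 -0.1] w 87.42539424283622 t 11.6833
423 [ 341.9 -305.3   81.5] [ 330.1 -316.9   76. ] [ 353.6 -293.8   87. ] 317.54846335697397 213.22931442080377
```

View pics/w9.png

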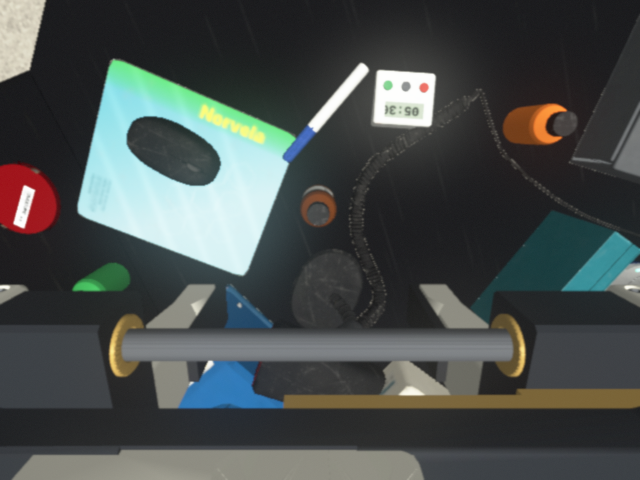

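>>> drive_tool(motion=[0, -0.3, 0, 2, 0, 0, 0, 0, 0, 0, 3.5, 0, 0, 0, 0, 0, 0, 3.5, 0, 0, 0, 0, 0, 0, 3.5, 0, 0, 0, 0, 0, 0, 3.5, 0, 0, 0, 0, 0, 0, 2.5, 0, 0, 0, 0, 0, 0, 1, 0, 0, 0, 0, 0, 0, 0, 0, 0, 0])

```text
t: 12.4
tcp_pos: [341.8, -303.6, 47.7]
orientation: [180.0, -0.4, 160.7]
ft_force: [-0.5, 0.0, 0.5]
width: 87.6
```

```bash
python3 - <<'E'
from h import *
go(342,-304.5,-6,160)
p,d=grab_frame('side'); cv2.imwrite('pics/s9.png',cv2.resize(p[150:330,200:400],None,fx=4,fy=3.3,interpolation=2))
E
```

```text
yaw 160.74604110519317 rp [179.98  -0.4 ] tcp [ 341.8 -303.6   47.7] shift cm [-0.09 -0.09  5.37] turn 0.7 F [-0.5  0.   0.5] w 87.6016843144278 t 12.4
```

View pics/s9.png

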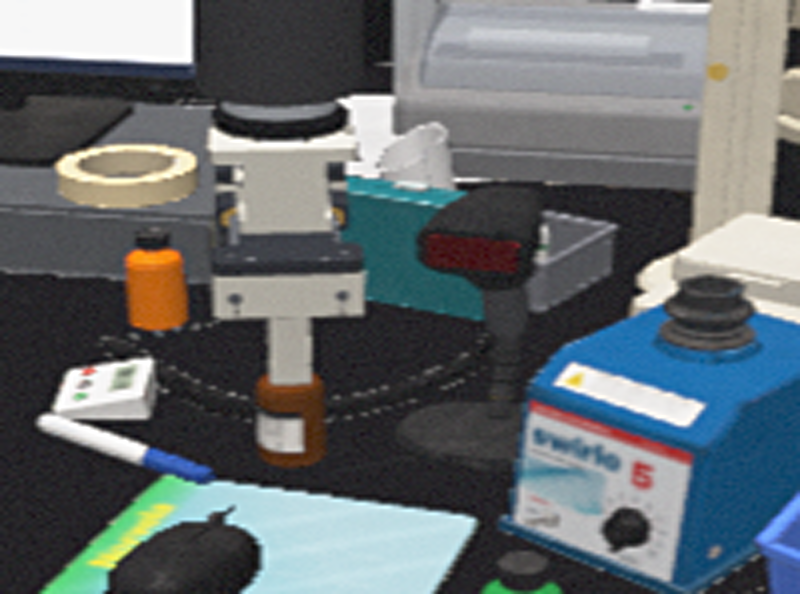

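Gripper clear of the stand, bottle between the open fingers. Lower and grip.

>>> drive_tool(motion=[0, 0, -0.1, 1.5, 0, 0, 0, 0, 0, 0, 1.7, 0, 0, 0, 0, 0, 0, 1.2, 0, 0, 0, 0, 0, 0, 0.6, 0, 0, 0, 0, 0, 0, 0, 0, 0, 0, 255, 0, 0, 0, 0, 0, 0, 255, 0, 0, 0, 0, 0, 0, 255, 0, 0, 0, 0, 0, 0], newtons=20)

```text
t: 13.12
tcp_pos: [344.2, -306.3, 2.0]
orientation: [-180.0, 0.1, 160.7]
ft_force: [0.1, 0.1, 0.5]
width: 72.6
```

>>> drive_tool(motion=[255, 0, 0, 0, 0, 0, 0, 255, 0, 0, 0, 0, 0, 0, 255, 0, 0, 0, 0, 0, 0, 255, 0, 0, 0, 0, 0, 0, 255, 0, 0, 0, 0, 0, 0, 255, 0, 0, 0, 0, 0, 0, 255, 0, 0, 0, 0, 0, 0, 255, 0, 0, 0, 0, 0, 0])

```text
t: 13.78
tcp_pos: [343.4, -306.1, 1.1]
orientation: [-180.0, 0.0, 160.7]
ft_force: [0.6, 0.5, 1.3]
width: 39.7
```

```bash
python3 - <<'E'
from h import *
go(576.8,43.8,126,160)
p,d=grab_frame('side'); cv2.imwrite('pics/s10.png',cv2.resize(p[190:310,220:350],None,fx=5,fy=5,interpolation=2))
E
```

```text
yaw 160.70032218147867 rp [-180.    0.] tcp [ 343.4 -306.1    1.1] shift cm [-10.47  40.74 -12.49] turn 0.7 F [0.6 0.5 1.3] w 39.696938164949366 t 13.7833
```

View pics/s10.png

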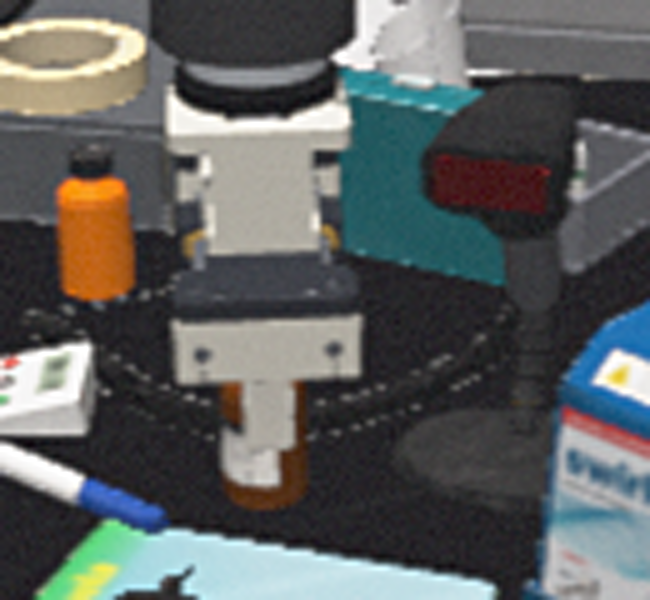

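>>> drive_tool(motion=[255, 0, 0, -1, 0, 0, 0, 255, 0, 0, -2, 0, 0, 0, 255, 0, 0, -3, 0, 0, 0, 255, 0, 0, -3.5, 0, 0, 0, 255, 0, 0, -3.5, 0, 0, 0, 255, 0, 0, -3, 0, 0, 0, 255, 0, 0, -2, 0, 0, 0, 255, 0, 0, -1, 0, 0, 0])

```text
t: 14.5
tcp_pos: [344.4, -306.7, 194.1]
orientation: [-180.0, 0.3, 160.7]
ft_force: [-0.3, 0.2, -1.2]
width: 39.5
```

>>> drive_tool(motion=[255, -0.2, 1, 0, 0, 0, 0, 255, -0.5, 2, 0, 0, 0, 0, 255, -0.8, 3, 0, 0, 0, 0, 255, -0.8, 3, 0, 0, 0, 0, 255, -0.8, 3, 0, 0, 0, 0, 255, -0.8, 3, 0, 0, 0, 0, 255, -0.8, 3, 0, 0, 0, 0, 255, -0.8, 3, 0, 0, 0, 0])

```text
t: 15.17
tcp_pos: [464.3, -124.0, 189.2]
orientation: [-180.0, -0.1, 160.7]
ft_force: [0.9, -1.2, -0.6]
width: 39.8
```

>>> drive_tool(motion=[255, -0.8, 3, 0, 0, 0, 0, 255, -0.8, 3, 0, 0, 0, 0, 255, -0.8, 3, 0, 0, 0, 0, 255, -0.8, 3, 0, 0, 0, 0, 255, -0.8, 3, 0, 0, 0, 0, 255, -0.5, 2.5, 0, 0, 0, 0, 255, -0.2, 1, 0, 0, 0, 0, 255, 0, 0, 0, 0, 0, 0])

```text
t: 15.83
tcp_pos: [570.1, 35.2, 188.4]
orientation: [-179.9, -0.2, 160.8]
ft_force: [0.4, 0.3, 0.5]
width: 39.7
```

```bash
python3 - <<'E'
from h import *
go(576.8,43.8,133,160)
p,d=grab_frame('side'); cv2.imwrite('pics/s11.png',p); P=pts('side',d)
p,d=grab_frame('wrist'); cv2.imwrite('pics/w11.png',p)
E
```

```text
yaw 160.81098877263852 rp [-1.7989e+02 -1.7000e-01] tcp [570.1  35.2 188.4] shift cm [-0.37  1.04  5.54] turn 0.8 F [0.4 0.3 0.5] w 39.70003474013982 t 15.8333
```

View pics/s11.png

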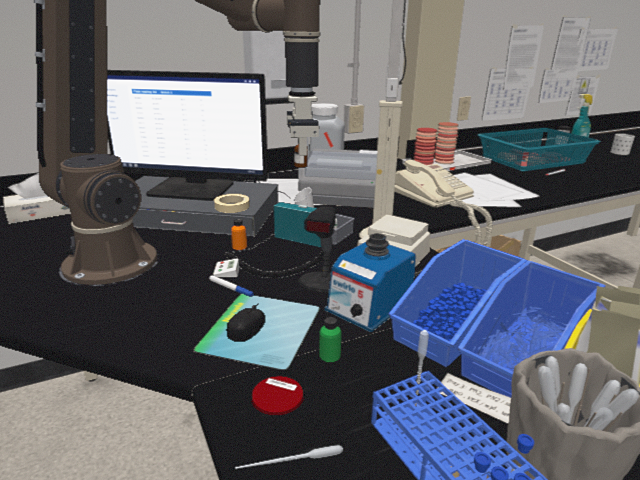

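View pics/w11.png

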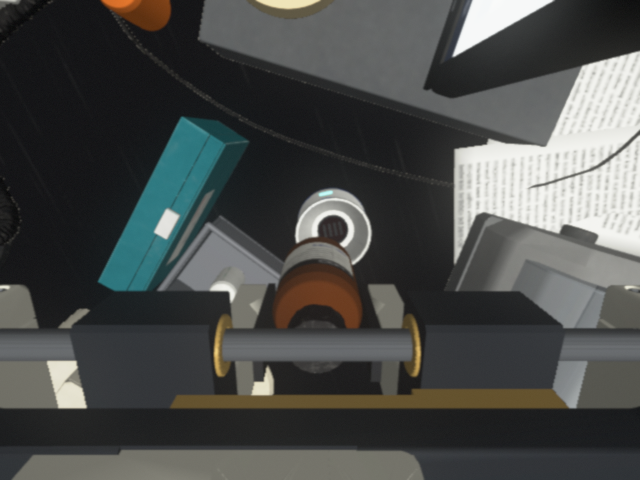

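>>> drive_tool(motion=[255, -0.2, 0.5, 0, 0, 0, 0, 255, -0.3, 0.5, 0, 0, 0, 0, 255, 0, 0, 1, 0, 0, 0, 255, 0, 0, 1.2, 0, 0, 0, 255, 0, 0, 0.8, 0, 0, 0, 255, 0, 0, 0, 0, 0, 0, 255, 0, 0, 0, 0, 0, 0, 255, 0, 0, 0, 0, 0, 0])

```text
t: 16.6
tcp_pos: [578.4, 40.6, 161.4]
orientation: [180.0, 0.0, 160.7]
ft_force: [-0.5, -1.1, -0.4]
width: 39.6
```

```bash
python3 - <<'E'
from h import *
from scipy.optimize import least_squares
np.set_printoptions(suppress=True,precision=1)
go(578.5,43.2,133,160)
s=manip.get_state();M=Tt(s);T=M@get_calibration('wrist')['tool_from_camera']
p,d=grab_frame('wrist'); cv2.imwrite('pics/w12.png',p); P=pts('wrist',d,T=T)
hs=cv2.cvtColor(p,cv2.COLOR_BGR2HSV)
U,V=np.meshgrid(np.arange(640),np.arange(480))
m=(hs[...,0]<16)&(hs[...,1]>110)&(U>250)&(U<390)&(V>180)&(V<325)&(d>0)
q=P[m]; q=q[(q[:,2]>125)&(q[:,2]<250)]; print(len(q),q.min(0),q.max(0))
b=q[q[:,2]<195]
f=least_squares(lambda x:np.hypot(b[:,0]-x[0]-x[2]*(b[:,2]-170),b[:,1]-x[1]-x[3]*(b[:,2]-170))-20,[578,43,0,0],loss='soft_l1'); print('axis at z170, tilt',f.x[:2],f.x[2:]*57.3)
# scanner
m=(U>280)&(U<400)&(V>150)&(V<260)&(P[...,2]>66)&(P[...,2]<120);q=P[m];print(len(q),q.min(0),q.max(0))
p,d=grab_frame('side'); cv2.imwrite('pics/s12.png',cv2.resize(p[90:240,220:380],None,fx=5,fy=4,interpolation=2)); Ps=pts('side',d)
hs=cv2.cvtColor(p,cv2.COLOR_BGR2HSV)
m=(hs[...,0]<16)&(hs[...,1]>110)&(abs(Ps[...,0]-578)<40)&(abs(Ps[...,1]-43)<40)&(Ps[...,2]>100)&(Ps[...,2]<240);q=Ps[m];print('side',len(q),q.min(0),q.max(0)); b=q
f=least_squares(lambda x:np.hypot(b[:,0]-x[0],b[:,1]-x[1])-20,[578,43],loss='soft_l1'); print(f.x)
p,d=grab_frame('top'); cv2.imwrite('pics/t12.png',p); P=pts('top',d)
E
```

```text
yaw 160.69511009609187 rp [180.   0.] tcp [578.4  40.6 161.4] shift cm [0.1 0.2 2.8] turn 0.7 F [-0.5 -1.1 -0.4] w 39.585102575939 t 16.6
3711 [556.3  21.3 168.5] [590.   60.1 235.9]
axis at z170, tilt [576.9  40.3] [-8.2 -0.1]
1765 [549.7  12.2  66. ] [599.2  76.  110.4]
side 69 [557.7  14.9 160.1] [588.7  50.  224.5]
[580.1  40.2]
```

View pics/s12.png

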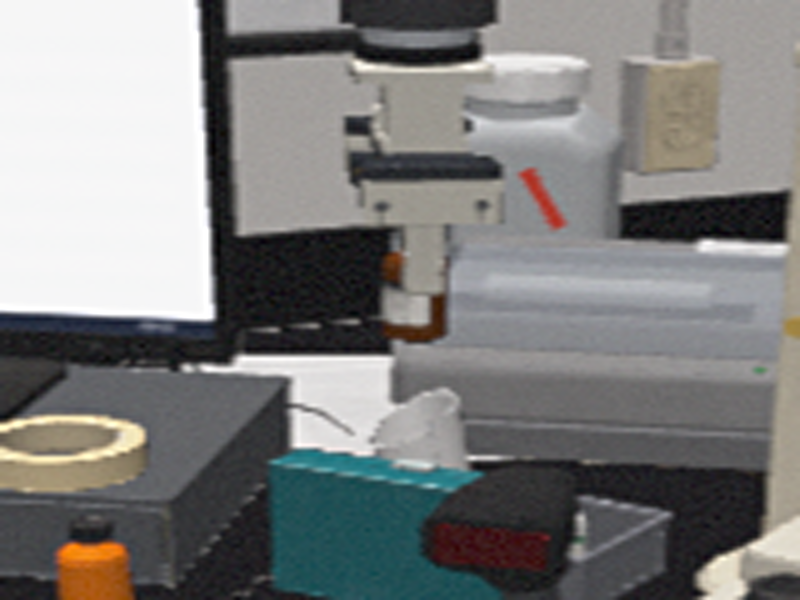

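View pics/w12.png

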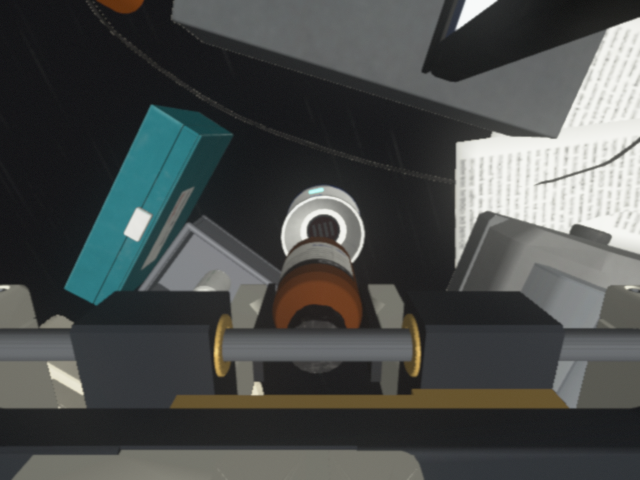

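```bash
python3 - <<'E'
from h import *
np.set_printoptions(suppress=True,precision=1)
s=manip.get_state();M=Tt(s);T=M@get_calibration('wrist')['tool_from_camera']
p,d=grab_frame('wrist'); P=pts('wrist',d,T=T); np.savez('w13.npz',p=p,d=d,M=M)
Mi=np.linalg.inv(M)
for u in (311,318,325):
  for v in range(236,322,6): print(u,v,(Mi@np.r_[P[v,u],1])[:3],P[v,u][2],p[v,u])
cv2.imwrite('pics/w13.png',cv2.resize(p[180:400,240:400],(640,600)))
p,d=grab_frame('side')
cv2.imwrite('pics/s13.png',cv2.resize(p[130:180,280:330],None,fx=12,fy=12,interpolation=cv2.INTER_CUBIC))
E
```

```text
311 236 [-8.  -6.1 97.2] 64.5034692251595 [42 45 56]
311 242 [ 21.2  -4.2 -14.4] 176.0681705898626 [71 80 89]
311 248 [ 21.7  -4.  -26.4] 188.0668771823814 [113 119 120]
311 254 [ 21.5  -3.9 -35.1] 196.74018663180507 [116 122 123]
311 260 [ 21.4  -3.8 -43.1] 204.8090111964331 [43 45 46]
311 266 [ 21.3  -3.6 -50.7] 212.40279142884197 [33 43 62]
311 272 [ 21.1  -3.5 -57.2] 218.91360754346738 [35 50 77]
311 278 [ 19.9  -3.5 -60.9] 222.61687375253024 [33 51 82]
311 284 [ 18.1  -3.5 -63.1] 224.82360623091125 [ 36  62 109]
311 290 [ 16.2  -3.5 -64.9] 226.55207483401801 [ 34  61 107]
311 296 [ 14.3  -3.4 -66.4] 228.05207682068735 [ 33  60 107]
311 302 [ 12.6  -3.4 -68.5] 230.1677770759962 [ 32  60 106]
311 308 [ 13.5  -3.3 -75.2] 236.91912439649732 [30 31 35]
311 314 [ 13.5  -3.2 -79.9] 241.60218457978885 [31 32 34]
311 320 [ 12.4  -3.2 -82.5] 244.22073051332785 [49 49 51]
318 236 [-8.1 -0.  97.5] 64.19911654212297 [41 46 56]
318 242 [ 21.7  -0.4 -16.1] 177.73673855889038 [ 97 105 112]
318 248 [ 21.4  -0.4 -25.4] 187.12496072943642 [123 130 130]
318 254 [ 21.4  -0.5 -34.7] 196.3605803969309
[... 844 characters left out ...]
 21.5   2.9 -35.1] 196.81452413998497 [122 129 130]
325 260 [ 21.5   2.7 -43.4] 205.09451605532405 [72 75 75]
325 266 [ 21.2   2.6 -50.4] 212.11046175628547 [33 44 65]
325 272 [ 20.8   2.4 -56.6] 218.27757134191344 [33 48 74]
325 278 [ 19.6   2.4 -60.3] 222.00273905768253 [34 52 86]
325 284 [ 18.1   2.3 -63. ] 224.71036005348904 [ 36  63 111]
325 290 [  78.7   -1.  -199.6] 361.2812950081453 [ 35  63 110]
325 296 [ 13.5   2.3 -64.7] 226.4070488010946 [ 33  61 109]
325 302 [ 11.9   2.3 -67. ] 228.70776797631112 [ 33  62 110]
325 308 [ 12.9   2.1 -74.2] 235.8870862584996 [30 31 34]
325 314 [ 12.4   2.  -78. ] 239.70368309997474 [31 31 34]
325 320 [ 13.    1.9 -83.5] 245.1606054940532 [36 37 40]
```

View pics/s13.png

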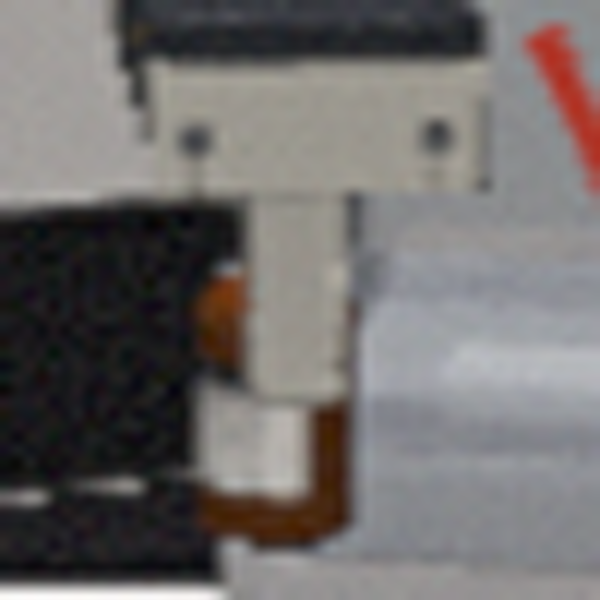

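View pics/w13.png

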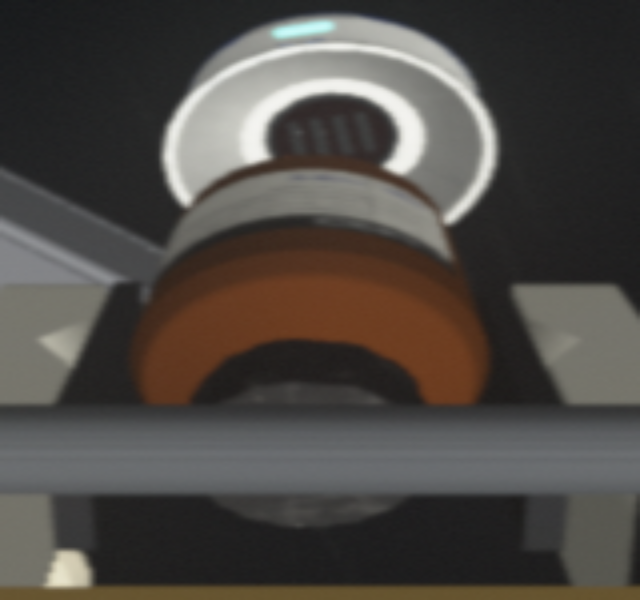

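>>> drive_tool(motion=[255, 0.1, 0.2, 0, 0, 0, 0, 255, 0, 0, 0.5, 0, 0, 0, 255, 0, 0, 0.7, 0, 0, 0, 255, 0, 0, 0.7, 0, 0, 0, 255, 0, 0, 0.5, 0, 0, 0, 255, 0, 0, 0.3, 0, 0, 0, 255, 0, 0, 0, 0, 0, 0, 255, 0, 0, 0, 0, 0, 0])

```text
t: 17.52
tcp_pos: [577.8, 42.9, 133.8]
orientation: [-180.0, -0.0, 160.7]
ft_force: [0.0, -0.5, -0.3]
width: 39.8
```

>>> drive_tool(motion=[255, 0, 0, 0, 0, 0, 0, 255, 0, 0, 0, 0, 0, 0, 255, 0, 0, 0, 0, 0, 0, 255, 0, 0, 0, 0, 0, 0, 255, 0, 0, 0, 0, 0, 0, 255, 0, 0, 0, 0, 0, 0, 255, 0, 0, 0, 0, 0, 0, 255, 0, 0, 0, 0, 0, 0])

```text
t: 18.18
tcp_pos: [577.9, 43.0, 134.1]
orientation: [180.0, 0.0, 160.7]
ft_force: [-0.1, -0.3, -0.3]
width: 39.3
```

```bash
python3 - <<'E'
from h import *
np.set_printoptions(suppress=True,precision=1)
go(578.2,43.3,133,160)
s=manip.get_state();M=Tt(s);T=M@get_calibration('wrist')['tool_from_camera']; Mi=np.linalg.inv(M)
p,d=grab_frame('wrist'); P=pts('wrist',d,T=T); cv2.imwrite('pics/w14.png',p)
for v in (244,252,260,268,320): print((Mi@np.r_[P[v,318],1])[:3],P[v,318])
U,V=np.meshgrid(np.arange(640),np.arange(480))
m=(U>260)&(U<400)&(V>140)&(V<275)&(P[...,2]>66)&(P[...,2]<118);q=P[m];print(len(q),q.min(0),q.max(0))
p,d=grab_frame('side'); cv2.imwrite('pics/s14.png',cv2.resize(p[110:230,240:370],None,fx=5,fy=5,interpolation=2)); Ps=pts('side',d)
hs=cv2.cvtColor(p,cv2.COLOR_BGR2HSV)
m=(hs[...,0]<16)&(hs[...,1]>110)&(abs(Ps[...,0]-578)<40)&(abs(Ps[...,1]-43)<40)&(Ps[...,2]>100)&(Ps[...,2]<240);q=Ps[m];print('side bottle',q.min(0),q.max(0))
m=(p.min(2)>120)&(abs(Ps[...,0]-578)<45)&(abs(Ps[...,1]-43)<45)&(Ps[...,2]>60)&(Ps[...,2]<122);q=Ps[m];print('side scanner',q.min(0),q.max(0))
p,d=grab_frame('top'); cv2.imwrite('pics/t14.png',p)
E
```

```text
yaw 160.7004402850632 rp [180.   0.] tcp [577.9  43.  134.1] shift cm [-0.   0.   0.1] turn 0.7 F [-0.1 -0.3 -0.3] w 39.344562695756075 t 18.1833
[ 21.5  -0.4 -19. ] [557.4  49.7 153.1]
[ 21.8  -0.5 -32.9] [557.2  49.8 167. ]
[ 21.6  -0.5 -43.8] [557.3  49.7 177.9]
[ 21.6  -0.5 -53.8] [557.4  49.6 187.8]
[ 12.7  -0.6 -83. ] [565.7  46.6 217. ]
1871 [549.8  11.7  66. ] [598.5  75.9 110.3]
side bottle [557.6  18.  133.2] [592.1  52.8 196.3]
side scanner [549.6   6.2  60.2] [608.7  78.  110. ]
```

View pics/s14.png

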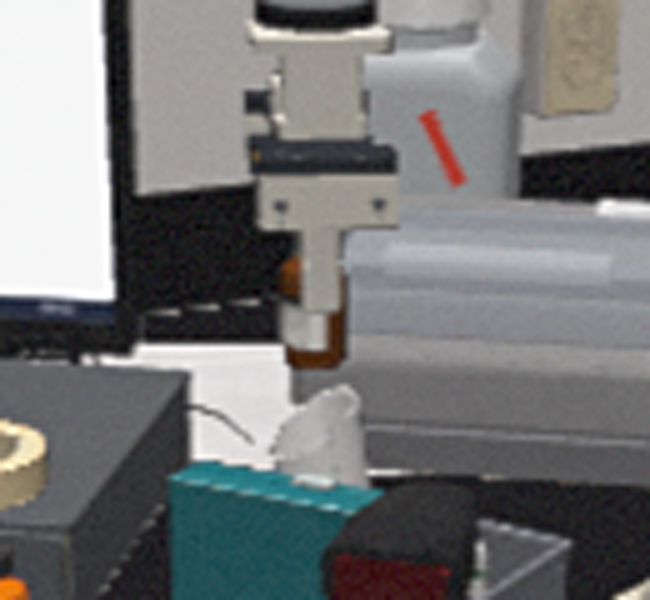

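View pics/w14.png

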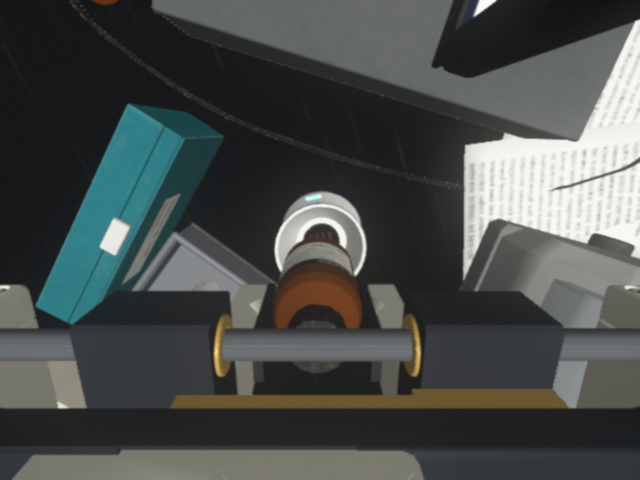

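View pics/t14.png

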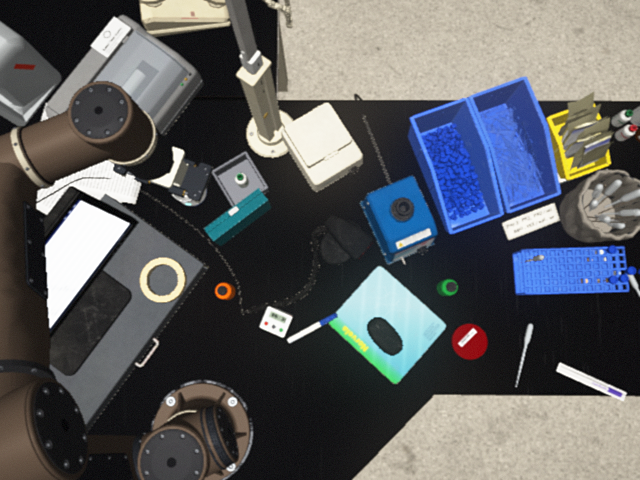

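Everything is where it should be: the bottle is upright with its base at about 133 mm, some 21 mm above the rim, and its axis near (576.5, 43.5) over a mouth at about (577, 44). The small bottle is standing in the tray, and the slide box looks unmoved. I'm handing in.

```bash
python3 -c "
from rig import workorder
print(workorder.close_job())"
```

```text
the job is handed in; nothing more can be done
None
```

I put the small dropper bottle in the grey tray, where the top camera shows it standing. I then carried the larger amber bottle over the slide box and handed the job in at about 18 s of the 67 s limit, still holding it over the scanner.

**Last checks:**
- **Hold:** the bottle is upright, with no lean in the wrist depth, and gripped at about 39–40 mm opening. Its base is about 21 mm above the rim's highest point.
- **Centring:** its axis is within about 1–2 mm of the measured middle of the mouth, near (577, 44).
- **Scanner and slide box:** the scanner reads in the same place as before, with no contact seen. The slide box looks unmoved in the pictures; I did not measure it again.

**What went wrong or disagreed:**
- **Fingertip offset:** the real fingertips sit about 36 mm above the reported TCP. Because of this, the first closing on the small bottle caught only its cap. I opened, lowered and re-gripped the body, and allowed for the offset from then on.
- **Tilt reading:** one fit of the larger bottle's side suggested an 8° lean. Its depth profile and the side view contradicted that, so I discounted it as a poor fit.

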